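Pack a pottery order into its crate

ROBOT

A 6-joint arm with a two-finger parallel gripper is mounted at the origin on the work surface. World frame = base frame: x ahead of the robot, y to its left, z up, the work surface at z = 0. Lengths are in mm, angles in rad, forces in N, time in s.
With the tool pointing down it reaches from about 275 to 750 mm from the base axis. Payload 10.2 kg.
Tool frame: the origin (TCP) lies between the finger pads; the fingertips stand 8 mm ahead of it and the grasp point (between the pads) lies 11 mm behind it; z points along the fingers, y is the line along which they close (so a half turn about z gives the same grasp; the last joint's range is limited). The gripper opens to 85 mm and grips with 20 to 120 N. Pads are 22 mm wide; open, the fingers measure 114 mm over their backs; the gripper's body (76 mm by 85 mm) begins 54 mm behind the grasp point. The pads swing forward as they close: fully open they stand 13 mm farther back than shut.
Start: joints at [-1.39, 0.313, 1.498, -0, 1.331, -0.223], TCP at [206.269, -482.788, 239.294] pointing down, gripper open.
Joint ranges: [-2.94, 2.94], [-0.97, 2.17], [0.19, 2.56], [-1.23, 4.37], [0.02, 3.11], [-2.88, 2.88]. Speed limits (rad/s): [2.39, 2.39, 3.01, 3.14, 3.14, 3.14].

INTERFACE

Orientations are given as a unit quaternion [w, x, y, z].
In Python, from rig import * gives the robot as it stands.
- The arm moves only by the shell command python3 -m handwheel 'ROWS' [FORCE]. ROWS is JSON, a list that holds one entry, the list of rows, each a list of 7 numbers: the shift along the world's x, y, z in mm, then the turn, a rotation vector about the world's x, y, z in degrees, then the opening, from -1 (shut) to 1 (fully open). A call has 1 to 8 rows; each row shifts and turns the commanded pose from where the row before left it; what a row does not reach is not made up. A row lasts 1/8 s, in which the tool goes at most 62.5 mm and 10.7 degrees, less where a joint would pass 70% of its speed; a pose out of reach is approached as far as the arm can. A call is refused whole if a number of a shift passes 62.5 or a number of a turn 10.7, either way. A call with a gripper value outside its range is refused whole. The fingers move at their own pace and stop on an object; FORCE is the grip in N (left out, the last holds). Time passes only in rows, so rows that do not move let the fingers close. It gives the time, the measured TCP pose, the force, the opening and the grip force at its end, in the units of the state.
- sense(): the state, without advancing time (a new reading comes with each control period).
- capture(name): name is "side" or "top" or "wrist"; returns a dict with "image" (400x640x3 uint8, red, green, blue), "fx", "fy", "cx", "cy" (pixels), "rvec" (rotation vector, rad) and "tvec" (3), from world to camera coordinates, as OpenCV has them; the wrist camera has in their place "hand_eye" (4x4, takes a point from camera to tool coordinates, whose origin is the TCP and whose axes are the flange's). Camera axes: x right, y down, z forward; pixel columns grow to the right and rows downward; lengths in mm; the calibration is good to about 2 mm. A picture is of the moment at which its call begins: read the wrist's pose just before it. There is no depth.
- finish_job(): hands the job in; it is judged then, once.
The state is a dict: "time_s": time; "joints": joint angles; "dq": joint speeds; "tau": joint torques, N m; "eef_pos": TCP position; "ee_rot": TCP orientation; "force": force on the tool from outside, world axes, zero at the start; "wrist_torque": the same for the moment, N m; "grip_width": opening from 0.0 (shut) to 1.0 (fully open); "grip_force": force on a finger pad.
Only numpy, scipy, OpenCV 4.12 (cv2) and the standard library are available. Lean on these libraries where they do the work, as an engineer would, in place of code of your own. Each camera call takes 0.05 s, during which the arm holds its last target. There are 200 camera calls.

TASK

Pack the order into the small open wooden crate: lay the waisted vase on its side in it with the dark brushed stripe facing straight up (roll it on the bench to bring the stripe round), and stand the knobbed round jar and the knobbed rectangular caddy upright next to it. All three must rest flat on the crate's floor between its walls; set them down gently, and leave the other pots where they are.

Things in the scene. Friction and masses are not known exactly. Their poses are not given: they have to be found in the camera images.
- vase: waisted vase on its side, 150 mm long: end bands 72 mm in diameter and 27 mm long, joined by cones to a straight waist 28 mm in diameter, 54 mm long (grip here). 0.4 kg. Origin on the axis at mid-length, 36 mm above what it lies on; x along the axis to the mouth (dark disc); z out through a dark stripe 10 mm wide, brushed along its length on one side, facing sideways at first
- jar: round lidded jar with its lid fixed on, standing. Body 64 mm in diameter, 80 mm tall to the top of the lid; above it a cylindrical knob 28 mm in diameter and 28 mm tall (108 mm in all). 0.42 kg. Origin at the centre of its underside, z up.
- caddy: rectangular lidded caddy with its lid fixed on, standing. Body 88 mm (x) by 64 mm (y), 80 mm tall to the top of the lid; above it a bar knob 46 mm long (x), 22 mm wide (y), 28 mm tall (108 mm in all). 0.48 kg. Origin at the centre of its underside, z up, x along its length.
- crate_in (a point): centre of the open wooden crate's inner floor, 8 mm above the bench. Inside 158 mm (x) by 142 mm (y), 48 mm deep; walls 8 mm thick, rim 56 mm above the bench; fixed. The vase fits only along x, beside one long wall; the jar and the caddy (length along x) side by side along the other; about 6 mm to spare each way
- crate: the crate; origin at the centre of its underside, axes as for crate_in.
- cup_mid: small straight cup, 62 mm wide, 68 mm tall, standing between the jar and the caddy. Origin at the centre of its underside, z up. Bystander.
- cup_far: the same kind of cup, standing beyond the working area. Origin at the centre of its underside. Bystander.
- bowl: open bowl, 130 mm wide, 60 mm tall. Origin at the centre of its underside. Bystander.
- plates: stack of seven saucers, 130 mm wide, 75 mm tall, far side of the bench. Origin at the centre of its underside. Bystander.
- brush_pot: clay pot 80 mm wide holding upright brushes, 230 mm tall in all, on the left. Origin at the centre of its underside. Bystander.
Things that resemble listed ones, but are neither listed nor needed, are in the scene too. What is shaped like the jar but blue or orange is not meant. What is shaped like the vase but pink is not meant.

How it is judged:
By the outcome, as a careful person would: the job done as asked, in the order asked, and still so for the second after the job is handed in, with the robot touching nothing.
It also fails if it takes over 72 s, if anything falls off the work surface, if the arm or the gripper's body presses on something with over 40 N, if the wrist force passes 120 N, or if a joint passes its speed limit or range.

## Working session

There is one attempt and no reset: what is moved stays moved. The work goes in short steps, Python scripts to look and compute and a shell command to move; the robot and the scene stay as the last step left them, time stands still between calls to the robot, and variables do not carry over. Pictures are saved under pics/ and viewed, at most 10 in all, crops included, and the job is handed in when it is done.

```bash
mkdir -p pics; ls
python3 - <<'E'
from rig import *
import cv2,json
for n in ("side","top"):
    c=capture(n); cv2.imwrite(f"pics/{n}0.png",c["image"][:,:,::-1])
    print(n,{k:v for k,v in c.items() if k!="image"})
s=sense(); print(s)
E
```

```text
pics
side {'fx': 388.17305492775546, 'fy': 388.17305492775546, 'cx': 324.9023566697466, 'cy': 195.10797972664804, 'rvec': array([ 0.29305879, -2.8067829 ,  1.15612356]), 'tvec': array([ 561.65636005,   28.27305358, 1011.93057266])}
top {'fx': 420.7987760248392, 'fy': 420.7987760248392, 'cx': 324.78187051609524, 'cy': 202.02810153658788, 'rvec': array([-2.24444952,  2.18652258, -0.05882048]), 'tvec': array([ 104.87262194,  530.22475154, 1100.84830128])}
{'time_s': 0.1, 'joints': array([-1.39040802e+00,  3.13406223e-01,  1.49829363e+00, -4.65620079e-06,
        1.33101776e+00, -2.23417553e-01]), 'dq': array([-0.00032537, -0.00101427, -0.00357469, -0.00059804,  0.00140126,
        0.00075839]), 'tau': array([ 2.22371367e-03, -4.12900043e+01, -2.60140908e+01, -2.34004783e-04,
        3.00836917e-03,  1.25405077e-05]), 'eef_pos': array([ 206.22601196, -482.58267379,  238.81147212]), 'ee_rot': array([-5.62398503e-04,  9.79686483e-01,  2.00534481e-01,  9.83995135e-06]), 'force': array([-0.47046382,  0.12968342, -1.03210009]), 'wrist_torque': array([ 0.00151945, -0.05645417, -0.01894232]), 'grip_force': 0.0, 'grip_width': 1.001048904475988}
```

View pics/side0.png

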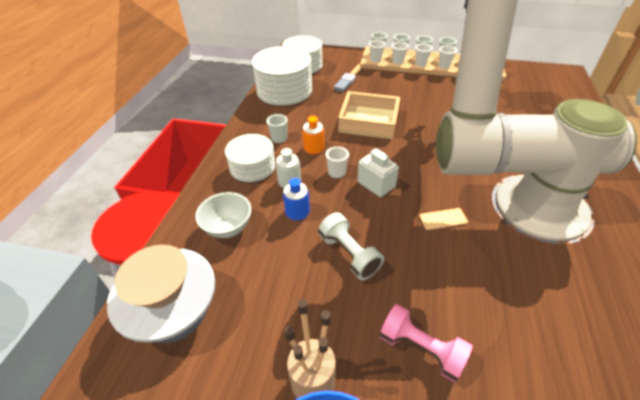

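View pics/top0.png

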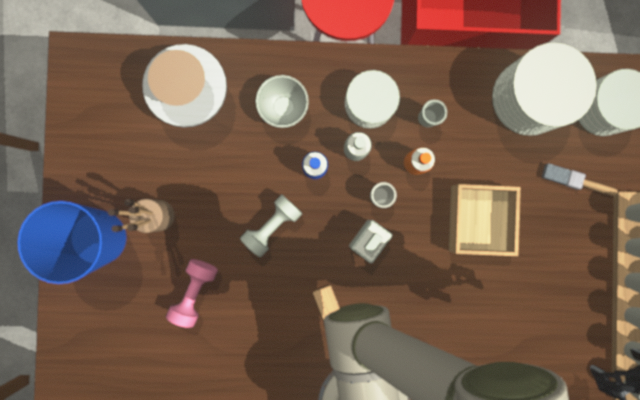

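Side view: vase (white, mouth dark) at (350,245), white jar (289,168), caddy (378,172), crate (369,115), cup_mid (337,162). Top view: vase (271,226), jar (358,147), caddy (371,241), crate (488,220), cup_mid (383,195).
Candidates (top view): white jar (358,147), blue lookalike (315,165), orange lookalike (420,160); white vase (271,226), pink lookalike (192,294). I choose the white jar, the white vase and the only caddy (371,241).

```bash
cat > h.py <<'E'
from rig import *
import numpy as np, cv2
from scipy.spatial.transform import Rotation as R
def rot(q): return R.from_quat(np.r_[q[1:],q[0]]).as_matrix()
class Cam:
    def __init__(s,name):
        st=sense(); c=capture(name); s.im=c["image"]
        s.K=np.array([[c["fx"],0,c["cx"]],[0,c["fy"],c["cy"]],[0,0,1.]])
        if "rvec" in c:
            s.Rw=cv2.Rodrigues(np.array(c["rvec"]))[0].T; s.o=-s.Rw@c["tvec"]
        else:
            H=np.array(c["hand_eye"]); T=rot(st["ee_rot"]); s.Rw=T@H[:3,:3]; s.o=T@H[:3,3]+st["eef_pos"]
    def ray(s,p):
        p=np.atleast_2d(np.asarray(p,float)); d=np.c_[p,np.ones(len(p))]@np.linalg.inv(s.K).T@s.Rw.T
        return d/np.linalg.norm(d,axis=1)[:,None]
    def plane(s,p,z):
        d=s.ray(p); return s.o+d*((z-s.o[2])/d[:,2])[:,None]
    def proj(s,X):
        x=(np.atleast_2d(X)-s.o)@s.Rw@s.K.T; return x[:,:2]/x[:,2:]
def tri(c1,p1,c2,p2):
    a,b=c1.ray(p1)[0],c2.ray(p2)[0]; A=np.c_[a,-b]
    t=np.linalg.lstsq(A,c2.o-c1.o,rcond=None)[0]; x=c1.o+t[0]*a; y=c2.o+t[1]*b
    return (x+y)/2,np.linalg.norm(x-y)
E
python3 - <<'E'
from h import *
S,T=Cam("side"),Cam("top")
print(S.o,T.o)
pairs={"jarknob":((287,154),(358,143)),"caddyknob":((379,155),(374,238)),"vaseA":((333,226),(288,209)),"vasemouth":((367,262),(256,242)),"waist":((350,243),(272,225)),
"crate NW rim":((346,94),(458,186)),"crate near robot -y":((399,98),(519,186)),"c3":((393,131),(519,254)),"c4":((341,124),(456,254))}
for k,(a,b) in pairs.items(): print(k,*[np.round(v,1) for v in tri(S,a,T,b)])
W=Cam("wrist"); print(np.round(W.o,1),np.round(W.Rw,3),W.K[0]); cv2.imwrite("pics/w0.png",W.im[:,:,::-1])
a=cv2.resize(S.im[130:290,260:420],(480,480),interpolation=2); b=cv2.resize(T.im[120:270,230:400],(320,282),interpolation=2)
b=np.pad(b,((0,198),(0,0),(0,0))); b[282:282+198]=cv2.resize(W.im,(320,198))
cv2.imwrite("pics/crop.png",np.hstack([a,b])[:,:,::-1])
E
```

```text
[393.88599869 794.75437173 743.96238135] [ 503.46527072  153.64171078 1107.66442676]
jarknob [667.   45.2 102.9] 4.2
caddyknob [435.9   0.7 100.9] 12.4
vaseA [507.5 212.5  44.2] 2.3
vasemouth [418.7 291.1  34.4] 4.1
waist [463.2 251.4  40.2] 3.6
crate NW rim [ 559.4 -180.1  160.6] 18.4
crate near robot -y [ 489.8 -354.3   73.8] 177.5
c3 [ 398.  -480.  -156.8] 19.7
c4 [ 483.1 -171.2   95.1] 158.2
[ 282.6 -449.5  374.1] [[ 0.393 -0.871 -0.296]
 [-0.92  -0.372 -0.126]
 [-0.     0.321 -0.947]] [349.81371397   0.         323.49443844]
```

View pics/crop.png

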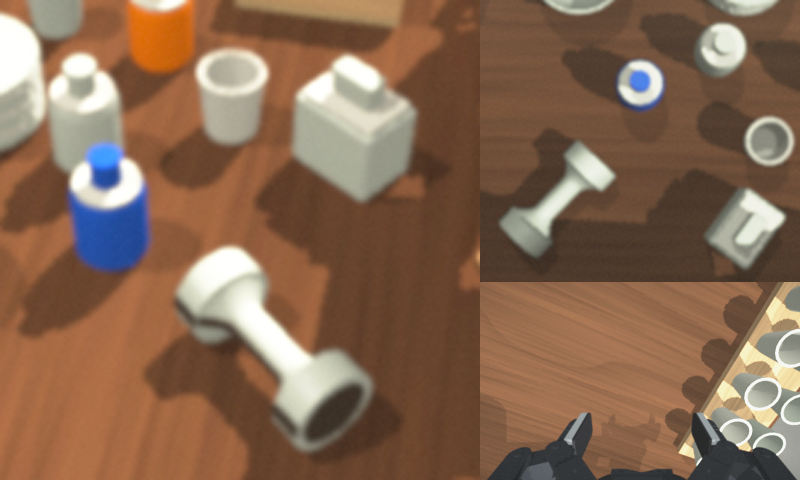

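The crop shows the white jar left (80,120), the caddy (355,130), cup_mid (232,95), and the vase; its dark stripe is visible at (200,315) on the band's lower left, so it faces +x+y. Triangulated heights fit (jar knob 103, caddy knob 101, vase axis 34–44). The crate corners were mispaired, so I'll measure it from the wrist camera as I go.

```bash
cat >> h.py <<'E'
import pickle,sys
def snap(tag):
    c=Cam("wrist"); pickle.dump(c,open(f"pics/{tag}.pkl","wb")); return c
def load(tag): return pickle.load(open(f"pics/{tag}.pkl","rb"))
E
sed -i 's/^class Cam/class Cam/' h.py
cat > sn.py <<'E'
import sys,h
c=h.snap(sys.argv[1])
E
python3 -m handwheel '[[[42,30,9,0,0,0,1],[42,30,9,0,0,0,1],[42,30,9,0,0,0,1],[42,30,9,0,0,0,1],[42,30,9,0,0,0,1],[42,30,9,0,0,0,1],[42,30,9,0,0,0,1],[0,0,0,0,0,0,1]]]'
python3 sn.py c1
python3 -m handwheel '[[[-20,60,0,0,0,10,1],[-20,60,0,0,0,10,1],[-20,50,0,0,0,10,1],[0,0,0,0,0,0,1]]]'
python3 sn.py c2
python3 -m handwheel '[[[0,55,0,0,0,10,1],[0,55,0,0,0,10,1],[0,55,0,0,0,10,1],[0,55,0,0,0,10,1],[0,0,0,0,0,0,1]]]'
python3 sn.py c3
python3 -m handwheel '[[[0,50,0,0,0,10,1],[0,50,0,0,0,10,1],[0,50,0,0,0,10,1],[0,50,0,0,0,10,1],[0,0,0,0,0,5,1],[0,0,0,0,0,0,1]]]'
python3 sn.py c4
python3 - <<'E'
import h,numpy as np,cv2
ims=[cv2.resize(h.load(f"c{i}").im,(400,250)) for i in (1,2,3,4)]
cv2.imwrite("pics/mos.png",np.vstack([np.hstack(ims[:2]),np.hstack(ims[2:])])[:,:,::-1])
E
```

```text
time_s: 1.25
eef_pos: [502.3, -270.7, 302.5]
ee_rot: [0.0, 0.979, 0.203, 0.0]
force: [-0.4, -1.3, -0.6]
grip_width: 0.998
grip_force: 0.0
time_s: 1.8
eef_pos: [439.3, -102.6, 302.8]
ee_rot: [0.0, 0.894, 0.449, 0.0]
force: [0.7, -0.5, 0.5]
grip_width: 0.996
grip_force: 0.0
time_s: 2.48
eef_pos: [441.0, 117.2, 301.9]
ee_rot: [-0.0, 0.686, 0.727, -0.0]
force: [-0.6, 0.4, -0.1]
grip_width: 1.002
grip_force: 0.0
time_s: 3.28
eef_pos: [442.0, 314.3, 301.8]
ee_rot: [-0.0, 0.359, 0.933, -0.0]
force: [-0.4, -0.2, -0.4]
grip_width: 1.001
grip_force: 0.0
```

View pics/mos.png

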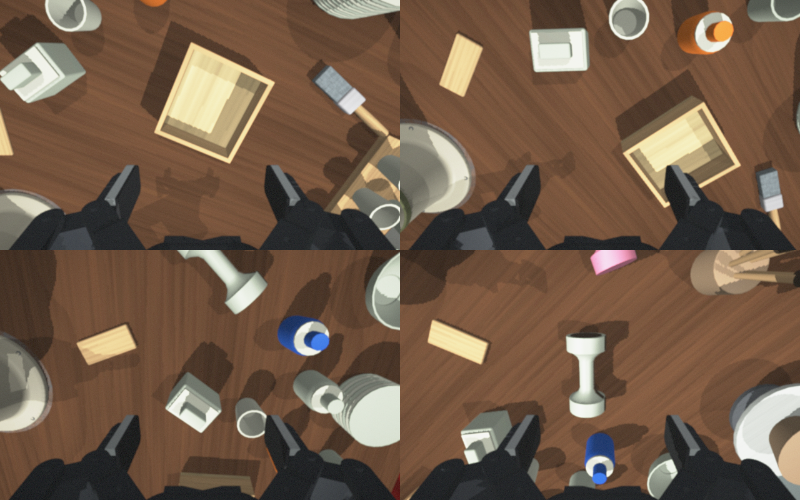

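Mosaic: c1 shows the crate (outer corners ≈(190,42),(274,83),(230,162),(155,132) in the tile), c4 the vase at tile (186,125), c3 the caddy, cup_mid, jar (322,390) and blue jar.

Run:
```python
from h import *
def crate(c,seed):
    hsv=cv2.cvtColor(c.im,cv2.COLOR_RGB2HSV); m=cv2.inRange(hsv,(13,40,110),(30,170,255))
    m=cv2.morphologyEx(m,cv2.MORPH_CLOSE,np.ones((5,5)))
    cs,_=cv2.findContours(m,0,1)
    for k in cs:
        if cv2.contourArea(k)>3000 and cv2.pointPolygonTest(cv2.convexHull(k),seed,False)>=0:
            h=cv2.convexHull(k); p=cv2.approxPolyDP(h,0.04*cv2.arcLength(h,True),True)[:,0]; return p,cv2.contourArea(h)
c1,c2=load("c1"),load("c2")
p1,a=crate(c1,(340,170)); p2,b=crate(c2,(1.6*281,1.6*153)) or (None,0)
for c,p in((c1,p1),(c2,p2)):
    print(p.tolist()); X=c.plane(p,56); print(np.round(X[:,:2]),np.round(np.linalg.norm(X-np.roll(X,-1,0),axis=1)),X.mean(0)[:2])
c=load("c4"); hsv=cv2.cvtColor(c.im,cv2.COLOR_RGB2HSV); m=cv2.inRange(hsv,(0,0,90),(180,75,255)); 
cs,_=cv2.findContours(m,0,1)
for k in cs:
    if cv2.contourArea(k)>1500:
        print("v",cv2.contourArea(k),np.round(cv2.minAreaRect(k)[0]),cv2.boundingRect(k))
        if cv2.pointPolygonTest(k,(298,200),False)>=0:
            r=cv2.minAreaRect(k); B=cv2.boxPoints(r); X=c.plane(B,36); print(np.round(B),np.round(X,0),np.round(c.plane([r[0]],36)))
cv2.imwrite("pics/v4.png",cv2.resize(c.im[110:290,210:390],(540,540),interpolation=2)[:,:,::-1])
```

```text
[[571, 195], [414, 392], [0, 296], [0, 120], [148, 0], [440, 3]]
[[ 573. -550.]
 [ 240. -524.]
 [ 172.   36.]
 [ 401.   64.]
 [ 576.  -53.]
 [ 686. -314.]] [335. 564. 230. 211. 283. 261.] [ 441.24521065 -223.54609094]
[[639, 27], [579, 336], [417, 389], [88, 330], [0, 98], [48, 0]]
[[ 768. -185.]
 [ 567. -503.]
 [ 345. -452.]
 [  49. -104.]
 [ 204.  151.]
 [ 317.  180.]] [376. 228. 456. 298. 117. 580.] [ 374.94537412 -152.26597678]
v 1609.5 [305. 358.] (270, 328, 73, 53)
v 2264.5 [416. 359.] (395, 325, 50, 74)
v 4425.0 [136. 294.] (97, 256, 82, 87)
v 9934.5 [582. 306.] (526, 213, 114, 187)
v 5189.0 [296. 200.] (265, 133, 64, 136)
[[265. 133.]
 [328. 133.]
 [328. 268.]
 [265. 268.]] [[381. 280.  36.]
 [430. 333.  36.]
 [560. 216.  36.]
 [505. 155.  36.]] [[465. 250.  36.]]
```

View pics/v4.png

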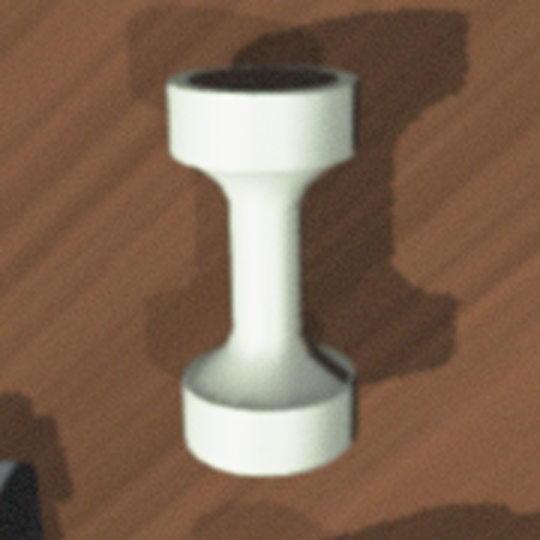

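Run:
```python
from h import *
c=load("c4"); E=c.plane([(297,140),(299.7,267)],72); print(np.round(E,1),np.linalg.norm(E[0]-E[1]),E.mean(0))
L=c.plane([(297.3,150),(298.3,200),(299.7,250)],36); print(np.round(L,1)); d=L[0]-L[2]; print(np.degrees(np.arctan2(d[1],d[0])))
S,T=Cam("side"),Cam("top")
# waist height across views: wrist c4 / side
print(tri(c,(298.3,197),S,(350,243)),tri(c,(298.3,197),T,(272,225)))
w=load("c1"); w2=load("c2")
for w,B,n in ((w,[(190,42),(274,83),(230,162),(155,132)],1),(w2,[(306-0,100),(340,163),(259,207),(223,152)],2)):
    hsv=cv2.cvtColor(w.im,cv2.COLOR_RGB2HSV); 
    print([hsv[int(y*1.6),int(x*1.6)].tolist() for x,y in B], hsv[170,340], hsv[100,200])
cv2.imwrite("pics/cr.png",np.hstack([cv2.resize(load("c1").im[50:270,230:450],(400,400)),cv2.resize(load("c2").im[140:340,340:560],(400,400))])[:,:,::-1])
print(c.o)
```

```text
[[408.8 307.7  72. ]
 [520.3 206.1  72. ]] 150.89364905693267 [464.54837807 256.88118399  72.        ]
[[420.2 293.7  36. ]
 [465.7 252.2  36. ]
 [516.2 206.8  36. ]]
137.83983751487935
(array([460.25279781, 258.86938326,  50.11066823]), np.float64(0.5371404383144585)) (array([464.49893006, 252.72231287,  28.4606511 ]), np.float64(0.1255550307184201))
[[12, 116, 97], [19, 98, 241], [19, 98, 237], [20, 96, 237]] [ 26  55 245] [ 10 124 113]
[[12, 119, 94], [13, 120, 138], [14, 122, 111], [15, 106, 118]] [ 13 123 122] [ 11 122 113]
[380.29939228 370.74954249 436.90812567]
```

View pics/cr.png

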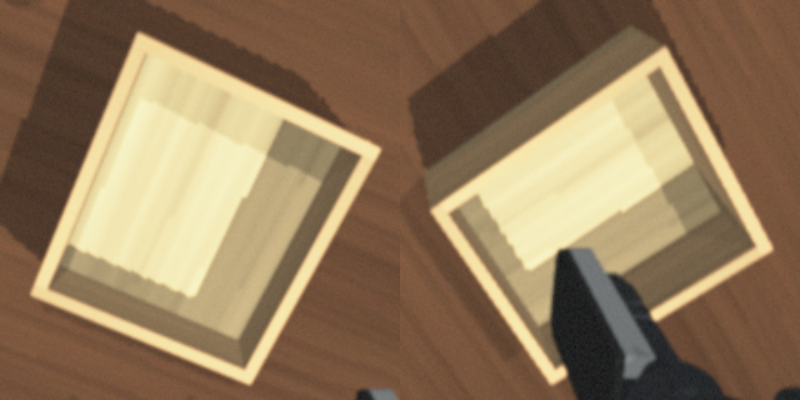

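The crop shows the vase with the stripe just visible at its right (355,375), i.e. the +x+y side, and length check 151 mm; the crate pictures give clear rim corners in both views.

Run:
```python
from h import *
a=np.array([(138,32),(382,150),(250,385),(32,294)])*.55+[230,50]
b=(np.array([(667,47),(774,250),(554,384),(432,208)])-[400,0])*[.55,.5]+[340,140]
c1,c2=load("c1"),load("c2")
for p,q in zip(a,b): print([np.round(v,1) for v in tri(c1,p,c2,q)])
for c,p in((c1,a),(c2,b)):
    X=c.plane(p,56)[:,:2]; print(np.round(X,1).tolist(),np.round(np.linalg.norm(X-np.roll(X,-1,0),axis=1),1),X.mean(0))
    d=X[0]-X[1]+X[3]-X[2]; e=X[0]-X[3]+X[1]-X[2]; print(np.degrees(np.arctan2(d[1],d[0])),np.degrees(np.arctan2(e[1],e[0])))
```

```text
[array([ 579.8, -217.3,   59.2]), np.float64(0.4)]
[array([ 576.7, -375.1,   58.6]), np.float64(1.1)]
[array([ 405.2, -370.4,   60.8]), np.float64(1.7)]
[array([ 406.8, -214.7,   55.7]), np.float64(1.6)]
[[579.7, -217.2], [576.2, -376.3], [402.1, -372.5], [406.2, -215.0]] [159.1 174.1 157.5 173.5] [ 491.04710889 -295.25682741]
88.64866746003678 -0.9767059941041095
[[580.8, -218.7], [577.8, -377.1], [404.9, -374.0], [407.7, -214.1]] [158.4 172.9 159.9 173.2] [ 492.78719963 -295.97597649]
88.96494626427013 -1.2884127215002243
```

Crate: centre (492,−295.5), x axis at −1.1°, rim measured 56–61, outside 174×158 as given. Vase: centre (463,255), axis 137.8°. Now grasping.

```bash
python3 -m handwheel '[[[10,-30,-40,0,0,0,1],[11,-29,-50,0,0,0,1],[0,0,-60,0,0,0,1],[0,0,-60,0,0,0,1],[0,0,-40,0,0,0,1],[0,0,-22,0,0,0,1],[0,0,0,0,0,0,1]]]' 40
python3 sn.py g1
python3 -m handwheel '[[[0,0,0,0,0,0,-1],[0,0,0,0,0,0,-1],[0,0,0,0,0,0,-1],[0,0,0,0,0,0,-1]]]' 40
```

```text
time_s: 4.3
eef_pos: [461.3, 255.9, 29.3]
ee_rot: [-0.001, 0.358, 0.934, -0.001]
force: [0.7, -0.5, 1.1]
grip_width: 0.995
grip_force: 0.0
time_s: 4.85
eef_pos: [461.9, 256.8, 30.8]
ee_rot: [0.0, 0.357, 0.934, 0.0]
force: [-2.3, -1.3, 5.8]
grip_width: 0.313
grip_force: 39.1
```

```bash
python3 -m handwheel '[[[0,0,30,0,0,0,-1],[0,0,0,6.7,-6,0,-1],[0,0,0,6.7,-6,0,-1],[0,0,0,6.7,-6,0,-1],[0,0,0,6.7,-6,0,-1],[0,0,0,6.7,-6,0,-1],[0,0,0,0,0,0,-1],[0,0,0,0,0,0,-1]]]'
python3 - <<'E'
from h import *
Rm=rot(sense()["ee_rot"]); print(np.round(Rm,3)); print(sense()["joints"])
E
```

```text
time_s: 5.85
eef_pos: [456.9, 265.3, 58.8]
ee_rot: [0.085, 0.333, 0.896, 0.28]
force: [0.3, 0.4, -3.1]
grip_width: 0.312
grip_force: 40.7
[[-0.763  0.55   0.34 ]
 [ 0.645  0.621  0.446]
 [ 0.034  0.559 -0.828]]
[ 0.10221603  0.41380616  2.0753813   1.1191969   0.47133798 -1.73452788]
```

```bash
python3 -m handwheel '[[[0,0,-13,-1.3,-1.4,-1.3,-1],[0,0,-9,0,0,0,-1],[0,0,-3,0,0,0,-1],[0,0,0,0,0,0,-1]]]'
python3 - <<'E'
from h import *
Rm=rot(sense()["ee_rot"]); print(np.round(Rm,3)); print(sense()["joints"])
E
```

```text
time_s: 6.35
eef_pos: [457.0, 265.5, 33.9]
ee_rot: [0.103, 0.339, 0.894, 0.274]
force: [-0.6, 1.2, -2.2]
grip_width: 0.309
grip_force: 40.7
[[-0.749  0.549  0.371]
 [ 0.663  0.62   0.42 ]
 [ 0.001  0.56  -0.829]]
[ 0.12127304  0.46754309  2.09625585  1.30336295  0.39583859 -1.91541065]
```

```bash
python3 -m handwheel '[[[0,0,-2,0,0,0,-1],[0,0,0,0,0,0,-0.05],[0,0,0,0,0,0,-0.05],[0,0,0,0,0,0,-0.05]]]'
python3 -m handwheel '[[[-20,-22,44,0,0,0,-0.05],[-20,-22,44,0,0,0,-0.05],[-10,-11,22,0,0,0,-0.05],[10,10,20,-6,6,0,0.2],[10,10,20,-6,6,0,0.2],[0,10,20,-6,6,0,0.2],[0,0,0,-6,6,0,0.2],[0,0,0,0,0,0,0.2]]]'
python3 sn.py r1
python3 - <<'E'
from h import *
s=sense();Rm=rot(s["ee_rot"]); print(np.round(Rm,3)); print(s["joints"])
c=load("r1"); cv2.imwrite("pics/r1.png",c.im[:,:,::-1]); print(c.proj([[463,255,36],[408,308,72]]))
E
```

```text
time_s: 6.85
eef_pos: [457.0, 265.4, 32.0]
ee_rot: [0.104, 0.339, 0.894, 0.274]
force: [-0.1, -0.4, -0.1]
grip_width: 0.475
grip_force: 0.0
time_s: 7.85
eef_pos: [421.7, 239.7, 191.6]
ee_rot: [-0.009, 0.355, 0.934, 0.045]
force: [-0.1, -0.2, -0.0]
grip_width: 0.601
grip_force: 0.0
[[-0.748  0.664  0.015]
 [ 0.662  0.744  0.092]
 [ 0.05   0.078 -0.996]]
[ 0.22863386  0.24013858  1.72911059  0.09474125  1.13890165 -0.65396297]
[[352.64894825 208.33369632]
 [366.78356634 124.76588766]]
```

View pics/r1.png

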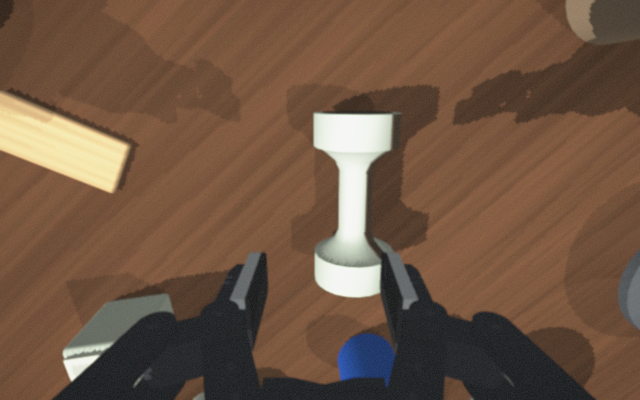

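The picture shows the vase at (353,205), still in place, bands at rows 112–150 and 245–295; the stripe is perhaps at the right edge (396,130). I'll check it numerically.

Run:
```python
from h import *
c=load("r1"); g=cv2.cvtColor(c.im,cv2.COLOR_RGB2GRAY); hs=cv2.cvtColor(c.im,cv2.COLOR_RGB2HSV)
for r in (125,135,145,200): print(r,g[r,308:324:3].tolist(),g[r,330:412:3].tolist(), hs[r,380:412:3,1].tolist())
S=Cam("side"); g=cv2.cvtColor(S.im,cv2.COLOR_RGB2GRAY); sat=cv2.cvtColor(S.im,cv2.COLOR_RGB2HSV)[...,1]
for y in range(208,284,2): print(y,"".join("%s"%(" " if sat[y,x]>95 else "#" if g[y,x]<90 else "+" if g[y,x]<150 else "." ) for x in range(312,392)))
```

```text
125 [86, 83, 198, 228, 232, 237] [242, 244, 245, 246, 246, 246, 246, 246, 246, 245, 245, 245, 244, 243, 242, 240, 235, 230, 223, 215, 192, 82, 52, 62, 66, 67, 60, 64] [13, 14, 17, 23, 43, 61, 63, 109, 115, 124, 113]
135 [83, 79, 199, 228, 233, 238] [243, 245, 246, 246, 246, 246, 246, 246, 245, 245, 245, 245, 244, 242, 241, 237, 233, 226, 219, 208, 179, 71, 60, 64, 66, 61, 66, 64] [14, 16, 23, 20, 60, 62, 85, 113, 115, 112, 107]
145 [90, 84, 191, 230, 236, 239] [244, 245, 246, 246, 246, 246, 246, 246, 245, 245, 245, 245, 244, 242, 239, 236, 231, 223, 215, 203, 156, 62, 63, 58, 65, 75, 97, 99] [14, 19, 27, 23, 68, 72, 80, 119, 115, 123, 121]
200 [96, 101, 96, 82, 79, 82] [85, 79, 75, 200, 236, 243, 246, 246, 245, 244, 242, 230, 122, 56, 62, 63, 61, 67, 62, 61, 60, 63, 62, 63, 90, 99, 99, 99] [115, 112, 107, 118, 123, 108, 119, 115, 128, 123, 123]
208                                                                                 
210                                                                                 
212                                                                      
[... 2265 characters left out ...]
   ...++## #+......++##### #####+++      
268                                          +.....++####++.++## ##### ###++        
270                                         ++.......++#++++####  # # ###++         
272                                          ++........++++### ##   ###++           
274                                           ++........+############+++            
276                                            +++.....++####  #####++              
278                                              +++..++#############               
280                                                ++++++++++++++#                  
282                                                  ++++++++##
```

```bash
cat >> h.py <<'E'
def cyl(c,p,C,ax,r=36.):
    """angle (deg, 0 = up, + toward u=z x ... ) of the pixel's point on the cylinder about axis through C"""
    ax=np.array(ax,float)/np.linalg.norm(ax); u=np.cross([0,0,1.],ax); out=[]
    for d in c.ray(p):
        o=c.o-C; o2=o-ax*(o@ax); d2=d-ax*(d@ax); a,b,k=d2@d2,o2@d2,o2@o2-r*r; D=b*b-a*k
        t=(-b-np.sqrt(max(D,0)))/a; X=o+t*d; out.append((round(X@ax,1),round(np.degrees(np.arctan2(X@u,X[2])),1),round(D/1000)))
    return out
E
python3 - <<'E'
from h import *
c=load("r1"); L=c.plane([(353,130),(352.5,200),(352.5,270)],36); print(np.round(L,1)); d=L[0]-L[2]; print(np.degrees(np.arctan2(d[1],d[0])))
E=c.plane([(353,112.5),(352.5,296)],72); print(np.round(E,1),np.linalg.norm(E[0]-E[1]))
ax=d/np.linalg.norm(d); n=np.cross([0,0,1],ax); m=E.mean(0)-L[1]; C=L[1]+ax*(m@ax); print(C,ax,n)
S=Cam("side")
print(cyl(S,[(326,229),(332,232.5),(338,236.5),(341,239.5),(361,264.5),(365,268)],C,ax))
E
```

```text
[[410.5 300.   36. ]
 [457.  259.9  36. ]
 [509.5 215.3  36. ]]
139.4209553766002
[[394.5 306.1  72. ]
 [509.5 207.7  72. ]] 151.32918224843263
[455.59235071 261.1342447   36.        ] [-0.75950927  0.65049648  0.        ] [-0.65049648 -0.75950927  0.        ]
[(np.float64(-62.8), np.float64(-44.2), 1), (np.float64(-44.6), np.float64(-37.6), 1), (np.float64(-26.2), np.float64(-32.5), 1), (np.float64(-15.6), np.float64(-32.6), 1), (np.float64(59.0), np.float64(-45.0), 1), (np.float64(71.0), np.float64(-43.7), 1)]
```

```bash
cat >> h.py <<'E'
def go(pos,Rt=None,n=None):
    s=sense(); R0=rot(s["ee_rot"]); d=np.array(pos)-s["eef_pos"]; rv=np.zeros(3) if Rt is None else np.degrees(R.from_matrix(Rt@R0.T).as_rotvec())
    print("shift",np.round(d,1),"turn",np.round(rv,1),"|",round(np.linalg.norm(d)),round(np.linalg.norm(rv)))
E
python3 - <<'E'
from h import *
C=np.array([455.6,261.1,36]); ax=np.array([-.7595,.6505,0]); n=np.cross([0,0,1],ax)
t=np.radians(44); back=np.cos(t)*np.array([0,0,1])-np.sin(t)*n
Rt=np.c_[ax,np.cross(-back,ax),-back]; print(np.round(Rt,2),back)
go(C+170*back,Rt); go(C-6*back,Rt)
E
```

```text
[[-0.76  0.47 -0.45]
 [ 0.65  0.55 -0.53]
 [ 0.   -0.69 -0.72]] [0.45187527 0.52759303 0.7193398 ]
shift [111.9 112.3 -32.9] turn [-38.3  29.8   2.2] | 162 49
shift [  32.3   19.4 -159.5] turn [-38.3  29.8   2.2] | 164 49
```

```bash
python3 -m handwheel '[[[16,16,-4,-5.5,4.3,0.3,0.06],[16,16,-4,-5.5,4.3,0.3,0.06],[16,16,-5,-5.5,4.3,0.3,0.06],[16,16,-5,-5.5,4.3,0.3,0.06],[16,16,-5,-5.5,4.3,0.3,0.06],[16,16,-5,-5.5,4.3,0.3,0.06],[16,16,-5,-5.5,4.3,0.3,0.06],[0,0,0,0,0,0,0.06]]]'
python3 sn.py a1
python3 - <<'E'
from h import *
C=np.array([455.6,261.1,36]); ax=np.array([-.7595,.6505,0]); n=np.cross([0,0,1],ax)
t=np.radians(44); back=np.cos(t)*np.array([0,0,1])-np.sin(t)*n
Rt=np.c_[ax,np.cross(-back,ax),-back]
go(C+100*back,Rt); go(C-6*back,Rt); print(sense()["joints"])
c=load("a1"); g=cv2.cvtColor(c.im,cv2.COLOR_RGB2GRAY); m=cv2.inRange(cv2.cvtColor(c.im,cv2.COLOR_RGB2HSV),(0,0,100),(180,70,255))
print(c.proj([C,C+70*ax,C-70*ax]))
for y in range(60,330,20):
    x=np.nonzero(m[y,180:460])[0]+180; print(y,x[[0,-1]] if len(x) else None,len(x))
E
```

```text
time_s: 9.0
eef_pos: [532.9, 349.6, 152.6]
ee_rot: [-0.133, 0.32, 0.869, -0.353]
force: [-0.2, -0.3, -0.4]
grip_width: 0.532
grip_force: 0.0
shift [-31.9 -35.3 -48. ] turn [-0.1 -0.2 -0. ] | 68 0
shift [ -79.8  -91.2 -124.3] turn [-0.1 -0.2 -0. ] | 174 0
[ 0.49390135  1.14105236  0.45868877 -0.32486323  2.25034497 -0.48164241]
[[320.29571613 174.55455995]
 [320.3149254   92.68191076]
 [320.27908178 245.45253347]]
60 None 0
80 [186 201] 16
100 [188 367] 117
120 [206 365] 102
140 [302 341] 35
160 [305 337] 33
180 [305 337] 33
200 [305 336] 32
220 [184 355] 132
240 [180 359] 137
260 [180 394] 167
280 [180 402] 85
300 [243 403] 25
320 [268 380] 18
```

```bash
python3 -m handwheel '[[[-25,-28,-38,0,0,0,0.06],[-25,-28,-38,0,0,0,0.06],[-18,-21,-28,0,0,0,0.06],[-12,-14,-20,0,0,0,0.06],[0,0,0,0,0,0,0.06],[0,0,0,0,0,0,-1],[0,0,0,0,0,0,-1],[0,0,0,0,0,0,-1]]]' 40
python3 - <<'E'
from h import *
C=np.array([455.6,261.1,36]); s=sense(); Rm=rot(s["ee_rot"]); e=s["eef_pos"]-C; print(e@Rm, s["joints"])
E
```

```text
time_s: 10.05
eef_pos: [457.1, 262.4, 41.8]
ee_rot: [-0.129, 0.322, 0.87, -0.35]
force: [-0.3, -0.2, 9.0]
grip_width: 0.304
grip_force: 39.2
[-0.3522103  -2.60455878 -5.55485114] [ 0.43543166  0.95342895  1.14882611 -0.29699955  1.74849377 -0.37048992]
```

```bash
python3 -m handwheel '[[[0,0,0,0,0,0,0.06],[0,0,0,0,0,0,0.06],[0,0,0,0,0,0,0.06]]]'
python3 sn.py a2
python3 - <<'E'
from h import *
C=np.array([455.6,261.1,36]); ax=np.array([-.7595,.6505,0]); s=sense(); Rm=rot(s["ee_rot"]); e=s["eef_pos"]-C; print(e@Rm,s["force"])
c=load("a2"); m=cv2.inRange(cv2.cvtColor(c.im,cv2.COLOR_RGB2HSV),(0,0,100),(180,70,255))
print(c.proj([C,C+70*ax,C-70*ax]))
for y in range(20,330,20):
    x=np.nonzero(m[y,180:460])[0]+180; print(y,x[[0,-1]] if len(x) else None,len(x))
E
```

```text
time_s: 10.42
eef_pos: [456.3, 262.0, 39.4]
ee_rot: [-0.13, 0.321, 0.87, -0.351]
force: [0.8, -0.9, 0.3]
grip_width: 0.526
grip_force: 0.0
[ 0.03711595 -1.49140675 -3.15770741] [0.22191656 0.32577634 0.02415835]
[[326.87540729 271.49096636]
 [327.35201357 113.12952804]
 [326.51804356 390.23181233]]
20 None 0
40 None 0
60 None 0
80 None 0
100 [237 403] 19
120 [229 418] 190
140 [231 416] 171
160 [232 414] 144
180 [235 412] 140
200 [276 370] 61
220 [290 355] 42
240 [290 354] 47
260 [253 394] 71
280 [180 401] 101
300 [180 402] 100
320 [280 363] 68
```

```bash
python3 -m handwheel '[[[-4,-5,-6,0,0,0,0.06],[0,0,0,0,0,0,0.06],[0,0,0,0,0,0,-1],[0,0,0,0,0,0,-1],[0,0,0,0,0,0,-1]]]' 40
python3 - <<'E'
from h import *
C=np.array([455.6,261.1,36]); s=sense(); Rm=rot(s["ee_rot"]); e=s["eef_pos"]-C; print(e@Rm)
S=Cam("side"); g=cv2.cvtColor(S.im,cv2.COLOR_RGB2GRAY); sat=cv2.cvtColor(S.im,cv2.COLOR_RGB2HSV)[...,1]
for y in range(208,284,3): print(y,"".join("%s"%(" " if sat[y,x]>95 else "#" if g[y,x]<90 else "+" if g[y,x]<150 else "." ) for x in range(312,392)))
E
```

```text
time_s: 11.1
eef_pos: [452.3, 256.9, 33.5]
ee_rot: [-0.13, 0.321, 0.87, -0.351]
force: [-0.5, -0.9, 1.5]
grip_width: 0.311
grip_force: 39.5
[-0.24121695 -2.05523849  5.49092591]
208     +..................++++++.....++++++++++++++++++++++++++++++++++++          
211      +...................++++++++++++++++++++++++++++++++++++++++               
214        +.................++++++++++++++++++++++++++++++++++++                   
217         +..............+................+++++++++++++++                         
220 +++       +...............................+++++++++                             
223 ..+++++###++..........................++++++++++++++                            
226 ..+++++.......................+++++++++++++++++++++++                           
229 .......................++++++++++++++++++++++++++++++                           
232 ..................+++++++++++++++++++++++++++++++++                             
235 .............++++++++++++++++++++++++++++++++++++                               
238 ........+++++++++++++++++++++++++++++++++++++###                    
[... 506 characters left out ...]
..........+     
259 ####++++++##################                ++####++................++++++++    
262 ###+++#####################                  +### ###+.........++#####  ##++    
265    ######################                  +++++++## ##+....+####  ######++     
268       ########                            #+++++++++++##++###  # #   ###+       
271                                           #++++++++..+++######### ####+         
274                                             #+++++++++###     #####             
277                                                #++++++############              
280                                                   #++++++++###                  
283
```

```bash
python3 -m handwheel '[[[0,0,40,0,0,0,-1],[0,0,25,5.6,-4.8,0,-1],[0,0,25,5.6,-4.8,0,-1],[0,0,25,5.6,-4.8,0,-1],[0,0,25,5.6,-4.8,0,-1],[0,0,25,5.6,-4.8,0,-1],[0,0,10,5.6,-4.8,0,-1],[0,0,0,0,0,0,-1]]]'
python3 sn.py b1
python3 - <<'E'
from h import *
s=sense();Rm=rot(s["ee_rot"]); print(np.round(Rm,3),s["joints"],s["eef_pos"])
S=Cam("side"); pos=s["eef_pos"]
C=pos-Rm[:,2]*5.5; ax=Rm[:,0]
p=S.proj([C,C+75*ax,C-75*ax]); print(np.round(p))
b=S.proj([C]).astype(int)[0]; cv2.imwrite("pics/b1.png",cv2.resize(S.im[max(0,b[1]-70):b[1]+70,b[0]-70:b[0]+70],(560,560),interpolation=2)[:,:,::-1])
cv2.imwrite("pics/b1.png",np.hstack([cv2.imread("pics/b1.png")[:,:420],cv2.resize(load("b1").im[60:360,200:440],(380,560),interpolation=2)[:,:,::-1][:560]]) if 1 else 0)
E
```

```text
time_s: 12.15
eef_pos: [451.8, 256.2, 209.1]
ee_rot: [0.002, 0.347, 0.938, 0.003]
force: [-0.2, 0.1, -3.8]
grip_width: 0.319
grip_force: 40.4
[[-0.759  0.651  0.002]
 [ 0.651  0.759  0.002]
 [-0.     0.003 -1.   ]] [ 0.28970362  0.32551446  1.56410376  0.00175365  1.24898026 -0.57292975] [451.902046   256.49392913 208.22299709]
[[357. 191.]
 [384. 213.]
 [334. 171.]]
```

View pics/b1.png

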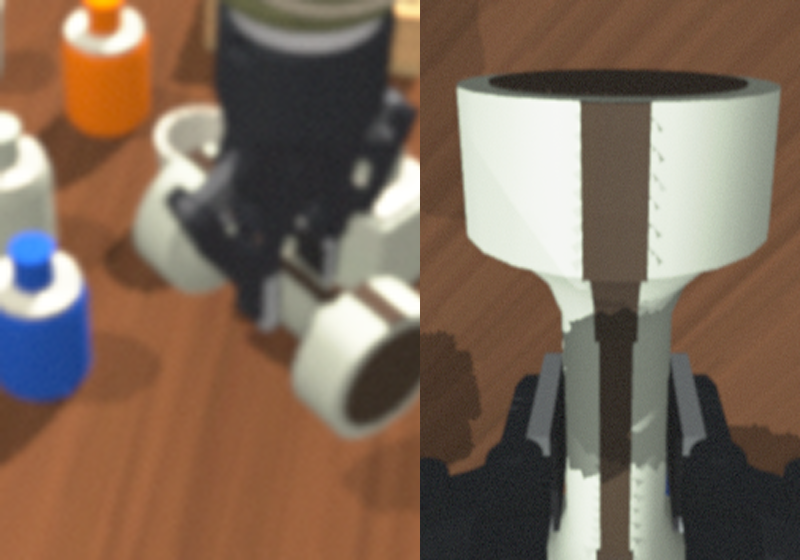

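Side crop shows the vase held; the wrist crop shows the stripe centred at 616 against the band centre 618 — it faces straight up. Carrying to the crate.

```bash
python3 -m handwheel '[[[4,-58,0,0,0,4,-1],[4,-58,0,0,0,4,-1],[4,-58,0,0,0,4,-1],[4,-58,0,0,0,4,-1],[4,-58,0,0,0,4,-1],[4,-58,0,0,0,4,-1],[4,-58,0,0,0,4,-1],[4,-58,0,0,0,4,-1]]]'
python3 -m handwheel '[[[4,-58,0,0,0,4,-1],[4,-58,-20,0,0,4,-1],[0,0,-30,0,0,0,-1],[0,0,0,0,0,0,-1],[0,0,0,0,0,0,-1]]]'
python3 sn.py d1
python3 - <<'E'
from h import *
c=load("b1"); s=sense(); Rm=rot(s["ee_rot"]); print(np.round(Rm,3),s["eef_pos"])
c=load("d1"); pos=s["eef_pos"]; print(c.proj([pos-Rm[:,2]*5.5+Rm[:,0]*75+[0,0,36]]))
cr=np.array([492,-295.5,0]); a=np.radians(-1.1); X=np.array([np.cos(a),np.sin(a),0]); Y=np.array([-np.sin(a),np.cos(a),0])
print(np.round(c.proj([cr+i*79*X+j*71*Y+[0,0,56] for i,j in((-1,-1),(-1,1),(1,1),(1,-1))])))
cv2.imwrite("pics/d1.png",c.im[:,:,::-1])
E
```

```text
time_s: 13.25
eef_pos: [484.4, -208.9, 207.1]
ee_rot: [-0.001, 0.073, 0.997, 0.003]
force: [0.8, -0.1, -3.3]
grip_width: 0.311
grip_force: 40.6
time_s: 13.88
eef_pos: [492.9, -322.7, 158.9]
ee_rot: [0.0, 0.004, 1.0, 0.003]
force: [0.2, -0.1, -2.6]
grip_width: 0.312
grip_force: 40.8
[[-1.     0.009  0.001]
 [ 0.009  1.     0.004]
 [-0.001  0.004 -1.   ]] [ 492.99764274 -322.8205998   159.44956956]
[[321.50509339 109.41992287]]
[[255.  80.]
 [474.  82.]
 [445. 291.]
 [266. 290.]]
```

View pics/d1.png

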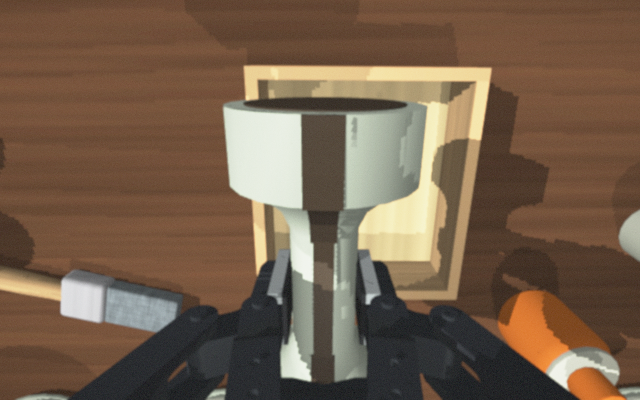

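Run:
```python
from h import *
c=load("d1"); g=cv2.cvtColor(c.im,cv2.COLOR_RGB2HSV)
def edge(line,axis,lo,hi,sgn):
    v=(g[line,lo:hi] if axis==0 else g[lo:hi,line]).astype(float)
    d=cv2.GaussianBlur(v[:,2].reshape(1,-1),(0,0),1.2)[0]; k=np.argmax(sgn*np.gradient(d)); return lo+k
L=[(edge(r,0,235,258,1),r) for r in (90,)]+[(edge(r,0,240,268,1),r) for r in (225,240,250)]
Rr=[(edge(r,0,450,500,-1),r) for r in range(100,290,20)]
T=[(x,edge(x,1,50,80,1)) for x in range(260,480,20)]; B=[(x,edge(x,1,285,320,-1)) for x in (400,415,430,445)]
for n,P in zip("LRTB",(L,Rr,T,B)): print(n,np.round(c.plane(P,56)[:,:2],1).tolist())
```

```text
L [[418.1, -372.0], [513.8, -373.9], [526.0, -374.1], [534.4, -374.7]]
R [[425.9, -213.1], [438.9, -213.3], [452.3, -214.1], [466.3, -214.3], [480.8, -214.5], [495.9, -214.7], [511.6, -214.9], [527.9, -215.2], [545.0, -215.4], [562.7, -215.7]]
T [[402.9, -361.2], [403.0, -348.5], [403.1, -335.7], [403.3, -323.0], [403.4, -310.2], [404.1, -297.4], [404.2, -284.6], [404.3, -271.8], [404.4, -259.0], [404.6, -246.2], [405.3, -233.3]]
B [[578.7, -261.1], [591.3, -248.1], [580.0, -236.9], [580.1, -224.9]]
```

```bash
python3 -m handwheel '[[[-2,-5.5,-25,0,0,-0.5,-1],[0,0,-25,0,0,0,-1],[0,0,-20,0,0,0,-1],[0,0,0,0,0,0,-1]]]'
python3 -m handwheel '[[[0,0,-8,0,0,0,-1],[0,0,-8,0,0,0,-1],[0,0,-8,0,0,0,-1],[0,0,0,0,0,0,-1]]]'
python3 sn.py d2
python3 - <<'E'
from h import *
s=sense(); print(np.round(s["eef_pos"],1),np.round(rot(s["ee_rot"])[:,0],4),np.round(s["wrist_torque"],2))
E
```

```text
time_s: 14.42
eef_pos: [490.3, -328.0, 88.3]
ee_rot: [-0.0, 0.009, 1.0, 0.003]
force: [-0.1, -0.2, -2.3]
grip_width: 0.313
grip_force: 40.7
time_s: 14.92
eef_pos: [490.0, -328.4, 63.7]
ee_rot: [-0.0, 0.009, 1.0, 0.003]
force: [0.4, -0.4, -2.6]
grip_width: 0.312
grip_force: 40.8
[ 490.2 -328.6   64.1] [-9.998e-01  1.870e-02 -1.000e-04] [0.   0.03 0.04]
```

```bash
python3 -m handwheel '[[[0,0,-8,0,0,0,-1],[0,0,-8,0,0,0,-1],[0,0,-5,0,0,0,-1],[0,0,0,0,0,0,-1]]]'
python3 -m handwheel '[[[0,0,-2,0,0,0,-1],[0,0,-1,0,0,0,-1],[0,0,0,0,0,0,-1]]]'
```

```text
time_s: 15.48
eef_pos: [490.1, -328.4, 42.8]
ee_rot: [-0.0, 0.009, 1.0, 0.003]
force: [-0.9, 0.9, -2.9]
grip_width: 0.308
grip_force: 40.8
time_s: 15.85
eef_pos: [490.4, -328.7, 40.6]
ee_rot: [0.0, 0.009, 1.0, 0.003]
force: [-1.2, 0.5, -1.5]
grip_width: 0.31
grip_force: 41.2
```

```bash
python3 -m handwheel '[[[0,0,-1.5,0,0,0,-1],[0,0,0,0,0,0,-1]]]'
python3 -m handwheel '[[[0,0,-1,0,0,0,-1],[0,0,0,0,0,0,-1]]]'; python3 -c "
from rig import *
print(sense()['force'],sense()['wrist_torque'])"
```

```text
time_s: 16.1
eef_pos: [490.4, -328.8, 40.4]
ee_rot: [0.0, 0.009, 1.0, 0.002]
force: [-5.8, 2.5, 10.6]
grip_width: 0.308
grip_force: 42.4
time_s: 16.35
eef_pos: [490.4, -328.9, 40.3]
ee_rot: [0.001, 0.009, 1.0, 0.002]
force: [-9.1, 5.7, 19.9]
grip_width: 0.315
grip_force: 43.2
[-9.12210394  5.72508373 19.86185634] [1.05059895 1.27053528 0.00502539]
```

```bash
python3 -m handwheel '[[[0,0,2,0,0,0,-1],[0,0,0,0,0,0,-1]]]'
python3 -m handwheel '[[[0,0,0,0,0,0,-0.15],[0,0,0,0,0,0,-0.15],[0,0,0,0,0,0,-0.15]]]'
python3 -m handwheel '[[[0,0,20,0,0,0,-0.15],[0,0,30,0,0,0,-0.15],[-20,20,50,0,0,0,0],[-30,10,50,0,0,0,0],[0,0,0,0,0,0,0]]]'
python3 sn.py e1
python3 - <<'E'
from h import *
c=load("e1"); cv2.imwrite("pics/e1.png",c.im[:,:,::-1]); print(c.o)
g=cv2.cvtColor(c.im,cv2.COLOR_RGB2GRAY); m=cv2.inRange(cv2.cvtColor(c.im,cv2.COLOR_RGB2HSV),(0,0,60),(180,60,255))
C=np.array([490.4,-328.7,44]); ax=np.array([-.9998,.0187,0])
p=c.proj([C+s*ax+[0,0,36] for s in (-75,-62,0,62,75)]); print(np.round(p))
for q in (p[1],p[3]):
    y=int(q[1]); print(y,g[y,int(q[0])-50:int(q[0])+50:2].tolist())
E
```

```text
time_s: 16.6
eef_pos: [490.5, -328.8, 40.4]
ee_rot: [0.001, 0.009, 1.0, 0.002]
force: [-2.8, 1.3, 6.6]
grip_width: 0.31
grip_force: 41.7
time_s: 16.98
eef_pos: [490.3, -328.6, 39.6]
ee_rot: [0.0, 0.009, 1.0, 0.003]
force: [0.2, -0.1, 0.7]
grip_width: 0.427
grip_force: 0.0
time_s: 17.6
eef_pos: [440.3, -299.2, 193.7]
ee_rot: [0.003, 0.01, 1.0, 0.0]
force: [-0.3, -0.7, -0.1]
grip_width: 0.497
grip_force: 0.0
[ 356.41724884 -297.02152942  328.3801211 ]
[[290. 330.]
 [289. 317.]
 [287. 252.]
 [284. 178.]
 [283. 161.]]
317 [52, 51, 44, 50, 48, 48, 48, 47, 39, 39, 46, 42, 35, 45, 29, 31, 150, 245, 245, 245, 245, 230, 108, 101, 100, 100, 100, 98, 131, 236, 239, 236, 232, 227, 221, 214, 205, 198, 185, 175, 164, 151, 147, 151, 162, 168, 180, 223, 227, 229]
177 [227, 235, 235, 235, 233, 155, 104, 221, 240, 242, 244, 244, 245, 245, 245, 245, 245, 245, 245, 245, 245, 244, 135, 95, 98, 97, 99, 102, 98, 110, 232, 217, 233, 237, 234, 229, 225, 219, 215, 208, 199, 189, 176, 169, 167, 155, 151, 145, 139, 132]
```

Run:
```python
from h import *
c=load("e1"); C=np.array([490.4,-328.7,44]); ax=np.array([-.9998,.0187,0])
print(cyl(c,[(285.7,177),(289.3,317)],C,ax))
g=cv2.cvtColor(c.im,cv2.COLOR_RGB2GRAY); hs=cv2.cvtColor(c.im,cv2.COLOR_RGB2HSV)
print(np.round(c.proj([C+62*ax+[0,-36,0],C+62*ax+[0,36,0],C+62*ax+[0,-37,12],C+62*ax+[0,40,12]])))
for y in (165,185,200): print(y,[(x,int(g[y,x]),int(hs[y,x,1])) for x in range(200,250,3)],[(x,int(g[y,x]),int(hs[y,x,1])) for x in range(325,400,4)])
```

```text
[(np.float64(62.5), np.float64(-2.2), 1), (np.float64(-61.9), np.float64(0.1), 1)]
[[245. 166.]
 [331. 165.]
 [241. 170.]
 [337. 168.]]
165 [(200, 98, 123), (203, 102, 122), (206, 98, 125), (209, 100, 121), (212, 95, 127), (215, 99, 121), (218, 95, 125), (221, 99, 124), (224, 98, 123), (227, 99, 124), (230, 119, 123), (233, 236, 60), (236, 236, 61), (239, 236, 60), (242, 154, 106), (245, 142, 45), (248, 238, 10)] [(325, 153, 19), (329, 141, 21), (333, 168, 77), (337, 171, 87), (341, 173, 88), (345, 165, 83), (349, 167, 87), (353, 167, 86), (357, 170, 85), (361, 175, 85), (365, 180, 86), (369, 174, 84), (373, 170, 89), (377, 183, 87), (381, 235, 56), (385, 238, 49), (389, 240, 43), (393, 240, 44), (397, 240, 46)]
185 [(200, 91, 125), (203, 91, 130), (206, 87, 125), (209, 95, 114), (212, 94, 121), (215, 89, 130), (218, 88, 127), (221, 91, 122), (224, 93, 126), (227, 91, 120), (230, 87, 127), (233, 197, 106), (236, 234, 66), (239, 235, 64), (242, 230, 76), (245, 96, 96), (248, 230, 15)] [(325, 146, 24), (329, 134, 22), (333, 169, 81), (337, 171, 86), (341, 175, 88), (345, 164, 87), (349, 168, 86), (353, 168, 87), (357, 168, 85), (361, 178, 86), (365, 177, 88), (369, 173, 87), (373, 169, 88), (377, 173, 86), (381, 235, 56), (385, 238, 48), (389, 240, 45), (393, 241, 41), (397, 235, 56)]
200 [(200, 93, 131), (203, 93, 125), (206, 96, 122), (209, 98, 117), (212, 96, 123), (215, 95, 125), (218, 94, 124), (221, 94, 127), (224, 92, 130), (227, 94, 121), (230, 94, 121), (233, 109, 120), (236, 235, 67), (239, 235, 63), (242, 235, 63), (245, 145, 105), (248, 99, 96)] [(325, 178, 88), (329, 178, 90), (333, 179, 85), (337, 175, 87), (341, 176, 83), (345, 165, 83), (349, 172, 85), (353, 180, 84), (357, 224, 73), (361, 231, 64), (365, 239, 50), (369, 235, 55), (373, 235, 54), (377, 236, 52), (381, 237, 52), (385, 240, 42), (389, 241, 39), (393, 242, 37), (397, 229, 67)]
```

Stripe is within 1–2° of up (angles −2.2°, 0.1°), vase beside the −y wall. Now the jar.

```bash
python3 -m handwheel '[[[23,45,12,0,0,0,1],[23,45,12,0,0,0,1],[23,45,12,0,0,0,1],[23,45,12,0,0,0,1],[23,45,10,0,0,0,1],[23,45,10,0,0,0,1],[0,0,0,0,0,0,1]]]'
python3 sn.py j1
python3 -m handwheel '[[[30,35,0,0,0,0,1],[30,35,0,0,0,0,1],[0,0,0,0,0,0,1]]]'
python3 sn.py j2
python3 - <<'E'
from h import *
P=np.array([[667,45,108],[667,45,80],[667,45,0],[437,2,108]])
for t in("j1","j2"):
    c=load(t); print(np.round(c.o),np.round(c.proj(P)).tolist())
    hs=cv2.cvtColor(c.im,cv2.COLOR_RGB2HSV); g=cv2.cvtColor(c.im,cv2.COLOR_RGB2GRAY)
    x,y=c.proj(P)[0].astype(int)
    for r in range(max(0,y-30),min(400,y+66),4): print(r,"".join(" " if hs[r,q,1]>80 else "#" if g[r,q]<110 else "+" if g[r,q]<190 else "-" if g[r,q]<232 else "." for q in range(max(0,x-60),min(640,x+60),2)))
E
```

```text
time_s: 18.52
eef_pos: [579.4, -25.7, 256.4]
ee_rot: [-0.0, 0.007, 1.0, 0.003]
force: [-0.3, -0.4, -0.2]
grip_width: 1.004
grip_force: 0.0
time_s: 18.95
eef_pos: [638.9, 42.3, 255.4]
ee_rot: [-0.001, 0.009, 1.0, 0.003]
force: [-1.2, -0.2, -0.6]
grip_width: 0.994
grip_force: 0.0
[496. -25. 392.] [[400.0, 270.0], [394.0, 255.0], [381.0, 223.0], [357.0, -12.0]]
239        ++++++------------------....-+##                     
243         +++-----..-------------......-##                    
247         +++---....-------+++---.......-#                    
251         #++--.....---++++++++##+---....+                    
255          ++-......--++++++++++##++++++-+                    
259          ++-.......-+++++++++++##+++++++                    
263           ++.......-++++-......--++++++#      #######       
267            +-.......++-..........--++++     #####+++++#     
271 #+++++++++###+......--.............-+      #######+++++#    
275 +++++++++++++++-.....-..........-.-+       ########++++++#  
279 ---+++++++++++++++-..............-+        #########++++++##
283 ++++++++++++++++++++
[... 1746 characters left out ...]
  
233    ++++-++++++-+++++++++++###                               
237 ++------++++++++++++++++++++++##                            
241 ---+++-++++++++++++++++++++++++++##                         
245 -++-----++++++++++++++++++++++#++++##                       
249 --++---++++++++++++++++++++++++++++++##                     
253 -++-------+++++++++++++++++++#+++++++++#                    
257 ------------......----+++++++#+++#++++++#                   
261 ---.-.-.-.--...............-+++++++++++++#                  
265 ---.------...-.................-+++++++++#                  
269 ---------.---...--................-+++++++#                 
273 -------.--..-.......................-+++++#
```

Run:
```python
from h import *
a,b=load("j1"),load("j2")
print(tri(a,(396.5,273.5),b,(321,216.5)), a.plane([(396.5,273.5)],108),b.plane([(321,216.5)],108))
for c,p in((a,(396.5,273.5)),(b,(321,216.5))):
    hs=cv2.cvtColor(c.im,cv2.COLOR_RGB2HSV); g=cv2.GaussianBlur(cv2.cvtColor(c.im,cv2.COLOR_RGB2GRAY),(3,3),0)
    m=((g>236)&(hs[...,1]<60)).astype(np.uint8); m[:int(p[1]-19)]=0; m[int(p[1]+19):]=0; m[:,:int(p[0]-22)]=0;m[:,int(p[0]+22):]=0
    m=cv2.morphologyEx(m,cv2.MORPH_OPEN,np.ones((3,3)));n,l,s,ce=cv2.connectedComponentsWithStats(m); k=1+np.argmax(s[1:,4]); print(s[k],ce[k])
```

```text
(array([669.9372069 ,  41.42719718, 110.37186494]), np.float64(1.1778846976113653)) [[670.85878833  42.30889859 108.        ]] [[671.4055485   41.04235216 108.        ]]
[374 265   7  15  65] [376.24615385 272.73846154]
[299 197  10  29 167] [302.19760479 211.34131737]
```

```bash
python3 -m handwheel '[[[16,0,-40,0,0,0,1],[16,-0.6,-40,0,0,0,1],[0,0,-40,0,0,0,1],[0,0,-30,0,0,0,1],[0,0,-14,0,0,0,1],[0,0,0,0,0,0,1]]]' 50
python3 -m handwheel '[[[0,0,0,0,0,0,-1],[0,0,0,0,0,0,-1],[0,0,0,0,0,0,-1],[0,0,0,0,0,0,-1]]]' 50
```

```text
time_s: 19.75
eef_pos: [669.9, 39.9, 93.5]
ee_rot: [-0.0, 0.01, 1.0, 0.003]
force: [0.1, 0.1, 0.5]
grip_width: 1.001
grip_force: 0.0
time_s: 20.25
eef_pos: [670.5, 40.8, 94.6]
ee_rot: [0.001, 0.009, 1.0, 0.003]
force: [-1.1, 0.6, 4.3]
grip_width: 0.309
grip_force: 49.5
```

```bash
python3 -m handwheel '[[[0,0,25,0,0,0,-1],[0,0,55,0,0,0,-1],[0,0,55,0,0,0,-1],[-22,-50,15,0,0,0,-1],[-22,-50,0,0,0,0,-1],[-22,-50,0,0,0,0,-1],[-22,-50,0,0,0,0,-1],[-22,-50,0,0,0,0,-1]]]'
python3 -m handwheel '[[[-23,-50,0,0,0,0,-1],[0,0,-30,0,0,0,-1],[0,0,-20,0,0,0,-1],[0,0,0,0,0,0,-1],[0,0,0,0,0,0,-1]]]'
python3 sn.py k1
python3 - <<'E'
from h import *
c=load("k1"); s=sense(); Rm=rot(s["ee_rot"]); p=s["eef_pos"]; print(np.round(p,1),np.round(Rm,3).tolist())
q=c.proj([p+[0.7,0,16.5],p+[0.7,0,-12],p+[0.7,0,-92]]); print(np.round(q,1))
hs=cv2.cvtColor(c.im,cv2.COLOR_RGB2HSV); g=cv2.cvtColor(c.im,cv2.COLOR_RGB2GRAY)
for r in range(60,400,8): print(r,"".join(" " if hs[r,x,1]>100 else "w" if hs[r,x,1]>45 and g[r,x]>120 else "#" if g[r,x]<110 else "+" if g[r,x]<190 else "." for x in range(130,520,4)))
E
```

```text
time_s: 21.25
eef_pos: [559.0, -210.4, 242.8]
ee_rot: [-0.001, 0.009, 1.0, 0.003]
force: [0.6, -0.4, -4.8]
grip_width: 0.307
grip_force: 50.4
time_s: 21.88
eef_pos: [537.5, -259.2, 194.5]
ee_rot: [0.001, 0.009, 1.0, 0.003]
force: [-0.2, 0.1, -5.0]
grip_width: 0.31
grip_force: 50.6
[ 537.6 -259.2  194.7] [[-1.0, 0.018, 0.002], [0.018, 1.0, 0.005], [-0.002, 0.005, -1.0]]
[[322.2 298.9]
 [322.  262.6]
 [321.9 204. ]]
60          www#.......####++++++++++###+ww+++++++ww+wwwwwwwww www  #                                
68          www####+++++####+#########wwww+ww#+++ww+++wwwwwwwwwwww                                   
76           ww+## #ww...####+++++++wwwwwwwww++++wwww+wwwwwwww www         #                         
84           ww ##  #ww...###+++++wwwwwwwww+w+++++w+++wwwwwwww www                                   
92           www#####www..###+++++wwwwwwwww++++++www+wwwwwwwwwwwww                                   
100           www#####wwww..##+.+++wwwwwwwwww+++wwwwwwwwwwwwwww www                                   
108            ww ####wwww..##+.+++wwwwwwwww+++wwwwwwwwwwwwwwwwwwww  
[... 3041 characters left out ...]
######################                      #####################################.
356 ######################################                      ######################################
364 #############++#######################                      ####################### ##############
372 ###########++#########################                      ######################### ############
380 ##############################################      #####################.########################
388 ######################++##########################################################################
396 ####################++++####################### ###########################+++####################
```

```bash
python3 -m handwheel '[[[-0.7,0,-25,0,0,0,-1],[0,0,-15,0,0,0,-1],[0,0,-8,0,0,0,-1],[0,0,-8,0,0,0,-1],[0,0,-8,0,0,0,-1],[0,0,0,0,0,0,-1]]]'
python3 -m handwheel '[[[0,0,-8,0,0,0,-1],[0,0,-8,0,0,0,-1],[0,0,-8,0,0,0,-1],[0,0,0,0,0,0,-1]]]'
python3 -m handwheel '[[[0,0,-2,0,0,0,-1],[0,0,0,0,0,0,-1]]]'
```

```text
time_s: 22.68
eef_pos: [536.4, -259.1, 129.3]
ee_rot: [-0.0, 0.009, 1.0, 0.003]
force: [0.0, -0.7, -6.1]
grip_width: 0.313
grip_force: 50.7
time_s: 23.18
eef_pos: [536.2, -259.0, 104.9]
ee_rot: [-0.0, 0.009, 1.0, 0.003]
force: [0.2, 0.0, -5.2]
grip_width: 0.306
grip_force: 50.7
time_s: 23.42
eef_pos: [536.6, -259.2, 103.9]
ee_rot: [0.0, 0.009, 1.0, 0.003]
force: [0.3, -1.1, -5.1]
grip_width: 0.306
grip_force: 50.7
```

```bash
python3 -m handwheel '[[[0,0,-1,0,0,0,-1],[0,0,0,0,0,0,-1]]]' | sed -n '2p;4p'
python3 -m handwheel '[[[0,0,-1,0,0,0,-1],[0,0,0,0,0,0,-1]]]'| sed -n '2p;4p'
```

```text
eef_pos: [536.6, -259.3, 103.0]
force: [-0.1, 1.0, -4.0]
eef_pos: [536.9, -259.5, 102.9]
force: [-3.0, -0.2, 5.7]
```

```bash
python3 -m handwheel '[[[0,0,0,0,0,0,0.2],[0,0,0,0,0,0,0.2],[0,0,0,0,0,0,0.2],[0,0,40,0,0,0,0.2],[0,0,60,0,0,0,0.5],[-15,45,30,0,0,-8,1],[-15,45,30,0,0,-8,1],[-15,45,10,0,0,-8,1]]]'
python3 -m handwheel '[[[-15,45,0,0,0,-8,1],[-15,0,0,0,0,-8,1],[0,0,0,0,0,-7,1],[0,0,0,0,0,0,1]]]'
python3 sn.py m1
python3 -m handwheel '[[[0,50,0,0,0,0,1],[-10,40,0,0,0,0,1],[0,0,0,0,0,0,1]]]'
python3 sn.py m2
python3 - <<'E'
from h import *
P=np.array([[436,1,108],[436,1,80],[436,1,0]])
for t in("m1","m2"):
    c=load(t); print(np.round(c.o),np.round(c.proj(P)).tolist())
    hs=cv2.cvtColor(c.im,cv2.COLOR_RGB2HSV); g=cv2.cvtColor(c.im,cv2.COLOR_RGB2GRAY)
    m=cv2.inRange(hs,(0,0,60),(180,70,255)); x,y=c.proj(P)[1]
    for k in cv2.findContours(m,0,1)[0]:
        if cv2.pointPolygonTest(k,(float(x),float(y)),True)>-10 and cv2.contourArea(k)>1000: print(cv2.boundingRect(k),cv2.approxPolyDP(k,6,True)[:,0].tolist())
    x,y=int(x),int(y)
    for r in range(max(0,y-60),min(400,y+70),5): print(f"{r:3d}|"+"".join(" " if hs[r,q,1]>80 else "#" if g[r,q]<110 else "+" if g[r,q]<190 else "-" if g[r,q]<236 else "." for q in range(max(0,x-80),min(640,x+80),2)))
    print(x-80)
E
```

```text
time_s: 24.92
eef_pos: [491.4, -123.1, 273.6]
ee_rot: [0.002, 0.219, 0.976, 0.002]
force: [-0.2, 0.6, -0.3]
grip_width: 0.997
grip_force: 0.0
time_s: 25.42
eef_pos: [461.6, -79.1, 271.9]
ee_rot: [0.001, 0.407, 0.914, 0.002]
force: [-0.3, 0.3, 0.1]
grip_width: 1.0
grip_force: 0.0
time_s: 25.85
eef_pos: [451.2, 12.5, 271.9]
ee_rot: [0.001, 0.405, 0.914, 0.003]
force: [-0.1, 0.3, 0.3]
grip_width: 1.002
grip_force: 0.0
[405. -17. 407.] [[364.0, 85.0], [360.0, 84.0], [353.0, 82.0]]
(312, 18, 88, 116) [[382, 18], [313, 36], [336, 133], [399, 115]]
 23|                                       ##++++++-+--++                           
 28|                             ##++++--+-+-----.....-++#                          
 33|                   ##++++--+-+------...............++#                          
 38|                #--------....................-----++++                          
 43|                 ----...-.-------------...-+++++++++++#                         
 48|                 +---..---------------++++++++++++++++#                         
 53|                  +---.---------------
[... 3310 characters left out ...]
                
196|                            -..........................-++                      
201|                             ..............--++                                 
206|                              ----+                               +++++++#      
211|                                                              +++++++++++++++   
216|                                                            +-+++++++++++++++++ 
221|                                                           +-+++++++++++++++++++
226|                                                           ---++-......--.......
231|                                                           ---...-+++++++++++++.
221
```

Run:
```python
from h import *
X={}
for t,s in(("m1",(360,84)),("m2",(302,166))):
    c=load(t); hs=cv2.cvtColor(c.im,cv2.COLOR_RGB2HSV); m=cv2.inRange(hs,(0,0,60),(180,70,255))
    m=cv2.morphologyEx(m,cv2.MORPH_OPEN,np.ones((5,5)))
    for k in cv2.findContours(m,0,1)[0]:
        if cv2.pointPolygonTest(k,s,False)>=0:
            W=c.plane(k[:,0],80)[:,:2].astype(np.float32); r=cv2.minAreaRect(W); b=cv2.boxPoints(r); print(t,np.round(r[0],1),np.round(r[1],1),round(r[2],1),np.round(b).tolist())
            d=max(((b[0]-b[1]),(b[1]-b[2])),key=np.linalg.norm); print(np.degrees(np.arctan2(d[1],d[0])))
a,b=load("m1"),load("m2")
for p,q in (((313,36),(257,123)),((382,18),(321,103)),((336,133),(281,206)),((399,115),(340,193))): print(np.round(tri(a,p,b,q)[0],1),round(tri(a,p,b,q)[1],1))
```

```text
m1 [430.5   2.5] [64.1 87.3] 55.2 [[376.0, 1.0], [448.0, -49.0], [485.0, 4.0], [413.0, 54.0]]
145.19244
m2 [428.8   6.3] [64.8 91.9] 54.9 [[373.0, 6.0], [448.0, -47.0], [485.0, 6.0], [410.0, 59.0]]
144.94434
[378.2   2.5  73. ] 0.0
[412.3  55.8  58.5] 1.9
[449.4 -46.2  73.4] 1.7
[481.8   5.3  78.7] 0.7
```

```bash
python3 -m handwheel '[[[-10,-4,-40,0,0,6.5,1],[-11,-5,-40,0,0,6.5,1],[0,0,-40,0,0,0,1],[0,0,0,0,0,0,1]]]'
python3 sn.py m3
python3 - <<'E'
from h import *
s=sense(); print(s["eef_pos"],np.degrees(2*np.arctan2(s["ee_rot"][2],s["ee_rot"][1])))
c=load("m3"); P=np.array([430.5,3.8,0]); a=np.radians(145.1); X=np.array([np.cos(a),np.sin(a),0]); Y=np.array([-X[1],X[0],0])
print(np.round(c.proj([P+i*23*X+j*11*Y+[0,0,108] for i,j in((1,-1),(1,1),(-1,1),(-1,-1))])).tolist(),np.round(c.proj([P+i*44*X+j*32*Y+[0,0,80] for i,j in((1,-1),(1,1),(-1,1),(-1,-1))])).tolist())
hs=cv2.cvtColor(c.im,cv2.COLOR_RGB2HSV); g=cv2.cvtColor(c.im,cv2.COLOR_RGB2GRAY)
for r in range(60,330,7): print(f"{r:3d}|"+"".join(" " if hs[r,q,1]>80 else "#" if g[r,q]<110 else "+" if g[r,q]<190 else "-" if g[r,q]<236 else "." for q in range(200,440,3)))
E
```

```text
time_s: 26.4
eef_pos: [429.6, 1.1, 150.2]
ee_rot: [-0.001, 0.302, 0.953, 0.002]
force: [-0.3, 0.1, 1.2]
grip_width: 1.0
grip_force: 0.0
[430.79266209   1.03768717 151.97447431] 144.90580922284946
[[348.0, 194.0], [306.0, 194.0], [308.0, 270.0], [346.0, 270.0]] [[380.0, 145.0], [272.0, 146.0], [279.0, 276.0], [374.0, 275.0]]
 60|                                                                                
 67|                                                                                
 74|                                                                                
 81|                                                                                
 88|                                                                                
 95|                                                                                
102|                                                                                
109|                                                                                
116|                                                                                
123|     
[... 1840 characters left out ...]
               #####
277|++######                                            ++++++++++++           #####
284|+#######                                          ++++++++++++++++         #####
291|########                                         --++++++++++++++++        #####
298|#########                                        --+++++++++++++++++#     ######
305|########                                         --+++++++++++++++++++     #####
312|########                                        +---+++++++------++++++     ####
319|#######                                         +--++-...-++++++++-...-+     ###
326|######                                          +--..-++++++++++++----...+    ##
```

```bash
python3 -m handwheel '[[[0.2,2.6,-30,0,0,0,1],[0,0,-20,0,0,0,1],[0,0,-7,0,0,0,1],[0,0,0,0,0,0,1]]]' 50
python3 -m handwheel '[[[0,0,0,0,0,0,-1],[0,0,0,0,0,0,-1],[0,0,0,0,0,0,-1],[0,0,0,0,0,0,-1]]]' 50
```

```text
time_s: 26.95
eef_pos: [431.5, 4.1, 95.8]
ee_rot: [0.002, 0.301, 0.954, 0.003]
force: [0.8, -0.3, 1.2]
grip_width: 0.998
grip_force: 0.0
time_s: 27.45
eef_pos: [430.7, 4.2, 95.0]
ee_rot: [0.001, 0.301, 0.954, 0.002]
force: [-2.1, -2.1, 2.9]
grip_width: 0.243
grip_force: 52.5
```

```bash
python3 -m handwheel '[[[0,0,25,0,0,0,-1],[0,0,55,0,0,0,-1],[0,0,55,0,0,0,-1],[6,-50,15,0,0,6.8,-1],[6,-50,0,0,0,6.8,-1],[6,-50,0,0,0,6.8,-1],[6,0,0,0,0,6.8,-1],[0,0,0,0,0,6.7,-1]]]'
python3 -m handwheel '[[[0,0,0,0,0,0,-1],[0,0,0,0,0,0,-1]]]'
python3 sn.py n1
python3 - <<'E'
from h import *
s=sense(); print(np.round(s["eef_pos"],1),np.degrees(2*np.arctan2(s["ee_rot"][2],s["ee_rot"][1])))
c=load("n1"); J=np.array([537.3,-259.3,0]); print(np.round(c.proj([J+[0,0,116],J+[0,0,88],J+[0,-32,88],J+[0,32,88]])).tolist())
hs=cv2.cvtColor(c.im,cv2.COLOR_RGB2HSV); g=cv2.cvtColor(c.im,cv2.COLOR_RGB2GRAY)
x,y=c.proj([J+[0,0,100]])[0].astype(int); print(x-100)
for r in range(y-60,min(400,y+60),4): print(f"{r:3d}|"+"".join("w" if hs[r,q,1]>80 else "#" if g[r,q]<110 else "+" if g[r,q]<190 else "-" if g[r,q]<236 else "." for q in range(max(x-100,0),x+80,2)))
E
```

```text
time_s: 28.45
eef_pos: [454.5, -145.9, 243.7]
ee_rot: [-0.001, 0.009, 1.0, 0.004]
force: [0.4, 0.4, -5.0]
grip_width: 0.242
grip_force: 51.5
time_s: 28.7
eef_pos: [454.6, -145.4, 244.5]
ee_rot: [-0.0, 0.011, 1.0, 0.003]
force: [-0.6, -0.3, -5.3]
grip_width: 0.242
grip_force: 51.5
[ 454.6 -145.4  244.6] 178.7393399877467
[[193.0, 281.0], [203.0, 265.0], [169.0, 265.0], [237.0, 264.0]]
98
211|-wwwwwwwwwwwwww+.+##w+-+++++++#+www---wwwwwwwwwwwww++++++++++++++######+ww---www----.-----
215|-wwwwwwwwwwwwww+.-####-+++++++#+wwww--w+wwwwwwwwww++++++++++++++++#######w---www+---.-----
219|--wwwwwwwwwwwww#-.+###+-++++++++w+ww--w+wwwwwwww+++++++++++++++##+#######+w--www+---------
223|w-wwwwwwwwwwwwww+.+###+-+++++++#+www--wwwwwwwww+++++++++++++++###+#######+w--www+..-.-----
227|wwwwwwwwwwwwwwww+.-####-+++++++#+w+wwwwwwwww++++++++++++++++++++###+#####+w---ww+..-.-----
231|wwwwwwwwwwwwwwwww-.+###++++++++###+wwwwwwww++++++++++++++++++++#+#########ww--ww+-.-------
235|wwwwwwwwwwwwwwww+-.+###++++++++++######++++------+++++++++++++++##########+wwwww#-.-------
239|wwwwwwwwwwwwwww+-.-++++#++++++++++######+
[... 1439 characters left out ...]
wwwwwwwwwwwwwwwwwwwwwww############
303|wwwwwwwwwwwwwwwwwwwwwwwwwwwwwwwwwwwwwwwwwwwwwwwwwwwwwwwwwwwwwwwwwwwwwwwwwwwww#############
307|wwwwwwwwwwwwwwwwwwwwwwwwwwwwwwwwwwwwwwwwwwwwwwwwwww############wwwwwwwwwwwww##############
311|wwwwwwwwwwwwwwwwwwwwwwwwwwwwwwwwwwwwwwwwwwwwwwww#################wwwwwww##################
315|wwwwwwwwwwwwwwwwwwwwwwwwwwwwwwwwwwwwwwwwwwwww#############################################
319|wwwwwwwwwwwwwwwwwwwwwwwwwwwwwwwwwwwwwwwwww################################################
323|wwwwwwwwwwwwwwwwwwwwwwwwwwwwwwwwwwwwwwww##################################################
327|wwwwwwwwwwwwwwwwwwwwwwwwwwwwwwwwwwwww#####################################################
```

Run:
```python
from h import *
s=sense(); p=s["eef_pos"]; Rm=rot(s["ee_rot"]); c=load("n1")
q=c.proj([p+44*Rm[:,0]+j*32*Rm[:,1]+[0,0,-15.2] for j in(-1,0,1)]+[p+23*Rm[:,0]+[0,0,12.8]]); print(np.round(q,1).tolist(),np.round(Rm,3).tolist())
q2=c.proj([p+46*Rm[:,0]+[0,0,-15.2]]); print(q2[0]-q[1],"px for 2mm")
g=cv2.cvtColor(c.im,cv2.COLOR_RGB2GRAY); hs=cv2.cvtColor(c.im,cv2.COLOR_RGB2HSV)
for x in (290,320,350): print(x,[(y,int(g[y,x])) for y in range(int(q[1][1])-24,int(q[1][1])+24,2)])
y=int(q[1][1])+10; print(y,[(x,int(g[y,x]),int(hs[y,x,1])) for x in list(range(235,275,3))+list(range(370,410,3))])
```

```text
[[249.5, 169.5], [321.8, 169.5], [394.1, 169.4], [322.1, 240.5]] [[-1.0, 0.022, 0.0], [0.022, 1.0, 0.006], [0.0, 0.006, -1.0]]
[-0.01080246 -4.40163768] px for 2mm
290 [(145, 145), (147, 146), (149, 144), (151, 145), (153, 144), (155, 148), (157, 148), (159, 149), (161, 145), (163, 148), (165, 153), (167, 172), (169, 212), (171, 220), (173, 222), (175, 222), (177, 222), (179, 187), (181, 170), (183, 226), (185, 233), (187, 232), (189, 237), (191, 239)]
320 [(145, 147), (147, 145), (149, 145), (151, 148), (153, 145), (155, 146), (157, 147), (159, 146), (161, 149), (163, 145), (165, 151), (167, 173), (169, 209), (171, 221), (173, 221), (175, 223), (177, 221), (179, 191), (181, 172), (183, 225), (185, 231), (187, 231), (189, 233), (191, 233)]
350 [(145, 143), (147, 144), (149, 146), (151, 144), (153, 143), (155, 143), (157, 149), (159, 145), (161, 146), (163, 144), (165, 150), (167, 174), (169, 203), (171, 217), (173, 218), (175, 221), (177, 218), (179, 187), (181, 174), (183, 228), (185, 231), (187, 233), (189, 232), (191, 232)]
179 [(235, 234, 59), (238, 237, 51), (241, 235, 60), (244, 231, 70), (247, 230, 73), (250, 174, 107), (253, 94, 101), (256, 209, 26), (259, 229, 14), (262, 223, 15), (265, 213, 22), (268, 188, 25), (271, 187, 25), (274, 191, 22), (370, 190, 25), (373, 189, 24), (376, 190, 24), (379, 189, 22), (382, 208, 26), (385, 192, 26), (388, 150, 22), (391, 100, 67), (394, 88, 124), (397, 89, 120), (400, 86, 128), (403, 90, 122), (406, 85, 120), (409, 80, 118)]
```

```bash
python3 -m handwheel '[[[2.3,-56,0,0,0,0.2,-1],[3,-56.4,-20,0,0,0,-1],[0,0,-50,0,0,0,-1],[0,0,0,0,0,0,-1],[0,0,0,0,0,0,-1]]]'
python3 sn.py n2
python3 - <<'E'
from h import *
s=sense(); p=s["eef_pos"]; print(np.round(p,1),np.round(rot(s["ee_rot"])[:,0],4)); c=load("n2")
g=cv2.cvtColor(c.im,cv2.COLOR_RGB2GRAY); hs=cv2.cvtColor(c.im,cv2.COLOR_RGB2HSV)
print(np.round(c.proj([[404,-258,56],[412,-258,56],[415.4,-258,56],[420,-223,56],[420,-215,56],[420,-292,44]]),1).tolist())
for x in (330,): print(x,[(y,int(g[y,x]),int(hs[y,x,1])) for y in range(20,110,3)])
E
```

```text
time_s: 29.38
eef_pos: [460.8, -258.0, 176.7]
ee_rot: [0.001, 0.008, 1.0, 0.002]
force: [-0.1, 0.8, -4.2]
grip_width: 0.245
grip_force: 51.9
[ 461.  -258.1  177.1] [-0.9999  0.0164 -0.0032]
[[320.6, 114.3], [320.8, 125.6], [320.9, 130.3], [368.9, 135.8], [379.9, 135.6], [276.5, 134.8]]
330 [(20, 80, 125), (23, 85, 117), (26, 86, 119), (29, 81, 128), (32, 88, 118), (35, 84, 129), (38, 86, 123), (41, 86, 123), (44, 89, 121), (47, 84, 124), (50, 77, 131), (53, 76, 125), (56, 80, 123), (59, 82, 118), (62, 86, 115), (65, 83, 114), (68, 77, 135), (71, 83, 120), (74, 84, 114), (77, 80, 129), (80, 76, 129), (83, 83, 130), (86, 87, 118), (89, 86, 122), (92, 86, 122), (95, 83, 124), (98, 81, 118), (101, 79, 116), (104, 78, 114), (107, 84, 122)]
```

Run:
```python
from h import *
c=load("n2"); g=cv2.cvtColor(c.im,cv2.COLOR_RGB2GRAY); hs=cv2.cvtColor(c.im,cv2.COLOR_RGB2HSV)
for x in (300,330,350): print(x,[(y,int(g[y,x]),int(hs[y,x,1])) for y in range(108,160,2)])
for y in (135,145): print(y,[(x,int(g[y,x]),int(hs[y,x,1])) for x in range(350,390,2)],[(x,int(g[y,x]),int(hs[y,x,1])) for x in range(260,296,2)])
print(c.plane([(320,114),(320,126)],56))
```

```text
300 [(108, 98, 103), (110, 123, 105), (112, 136, 128), (114, 133, 105), (116, 178, 103), (118, 204, 96), (120, 204, 97), (122, 202, 98), (124, 206, 95), (126, 197, 101), (128, 145, 93), (130, 118, 82), (132, 120, 77), (134, 118, 79), (136, 118, 79), (138, 129, 53), (140, 146, 22), (142, 148, 25), (144, 147, 25), (146, 146, 24), (148, 148, 22), (150, 146, 19), (152, 145, 22), (154, 148, 24), (156, 151, 25), (158, 146, 25)]
330 [(108, 99, 103), (110, 125, 100), (112, 137, 130), (114, 131, 106), (116, 176, 103), (118, 201, 99), (120, 202, 98), (122, 202, 95), (124, 203, 95), (126, 194, 102), (128, 142, 93), (130, 124, 83), (132, 119, 84), (134, 122, 83), (136, 125, 79), (138, 131, 55), (140, 144, 26), (142, 146, 24), (144, 144, 21), (146, 143, 26), (148, 144, 24), (150, 148, 27), (152, 145, 24), (154, 146, 24), (156, 148, 25), (158, 147, 22)]
350 [(108, 103, 100), (110, 123, 104), (112, 127, 128), (114, 130, 104), (116, 172, 104), (118, 200, 96), (120, 199, 97), (122, 199, 98), (124, 201, 95), (126, 198, 95), (128, 176, 93), (130, 172, 86), (132, 170, 85), (134, 171, 87), (136, 171, 85)
[... 801 characters left out ...]
(350, 143, 24), (352, 143, 26), (354, 145, 26), (356, 144, 24), (358, 142, 21), (360, 145, 24), (362, 145, 24), (364, 145, 24), (366, 147, 24), (368, 148, 20), (370, 143, 26), (372, 135, 28), (374, 203, 89), (376, 222, 86), (378, 223, 82), (380, 223, 85), (382, 117, 109), (384, 56, 122), (386, 65, 113), (388, 64, 120)] [(260, 142, 19), (262, 123, 22), (264, 123, 28), (266, 119, 27), (268, 116, 24), (270, 118, 27), (272, 155, 24), (274, 164, 20), (276, 148, 17), (278, 148, 22), (280, 147, 25), (282, 146, 21), (284, 147, 24), (286, 147, 24), (288, 145, 24), (290, 151, 21), (292, 147, 24), (294, 145, 26)]
[[ 403.76969957 -258.41986089   56.        ]
 [ 412.27122893 -258.59212221   56.        ]]
```

```bash
python3 - <<'E'
from h import *
c=load("n2"); print(np.round(c.proj([[416.4,-290.1,81.7],[416.4,-226.1,81.7]]),1).tolist(), np.round(c.proj([[417,y,56] for y in(-224,-223,-222)])[:,0],1), np.round(c.proj([[420,y,44] for y in(-292,-291,-290)])[:,0],1))
E
python3 -m handwheel '[[[-1,0,-10,0,0,0,-1],[0,0,0,0,0,0,-1]]]'
```

```text
[[272.1, 138.6], [369.3, 136.9]] [367.6 369.  370.4] [276.5 277.8 279.2]
time_s: 29.68
eef_pos: [458.9, -257.6, 164.6]
ee_rot: [-0.0, 0.008, 1.0, 0.003]
force: [0.5, -1.5, -4.2]
grip_width: 0.244
grip_force: 51.8
```

```bash
python3 -m handwheel '[[[0.3,0.4,-8,0,0,0,-1],[0,0,-8,0,0,0,-1],[0,0,-8,0,0,0,-1],[0,0,0,0,0,0,-1]]]'
python3 -m handwheel '[[[0,0,-8,0,0,0,-1],[0,0,-8,0,0,0,-1],[0,0,-8,0,0,0,-1],[0,0,0,0,0,0,-1]]]'
```

```text
time_s: 30.18
eef_pos: [459.1, -257.4, 140.0]
ee_rot: [-0.0, 0.008, 1.0, 0.003]
force: [0.2, -0.1, -5.2]
grip_width: 0.245
grip_force: 51.8
time_s: 30.68
eef_pos: [459.1, -257.4, 116.0]
ee_rot: [-0.0, 0.008, 1.0, 0.003]
force: [1.0, -0.1, -4.8]
grip_width: 0.24
grip_force: 51.8
```

```bash
python3 -m handwheel '[[[0,0,-7,0,0,0,-1],[0,0,-4,0,0,0,-1],[0,0,0,0,0,0,-1]]]'|sed -n '2p;4p'
python3 -m handwheel '[[[0,0,-1,0,0,0,-1],[0,0,0,0,0,0,-1]]]'|sed -n '2p;4p'
python3 -m handwheel '[[[0,0,-1,0,0,0,-1],[0,0,0,0,0,0,-1]]]'|sed -n '2p;4p'
```

```text
eef_pos: [459.3, -257.5, 105.5]
force: [0.7, 0.3, -4.8]
eef_pos: [459.4, -257.6, 104.9]
force: [-0.4, 0.6, -4.8]
eef_pos: [459.4, -257.7, 104.0]
force: [-1.6, 0.3, -2.5]
```

```bash
python3 -m handwheel '[[[0,0,-0.8,0,0,0,-1],[0,0,0,0,0,0,-1]]]'|sed -n '2p;4p'
python3 -m handwheel '[[[0,0,0,0,0,0,0.1],[0,0,0,0,0,0,0.1],[0,0,0,0,0,0,0.1],[0,0,30,0,0,0,0.1],[0,0,50,0,0,0,0.1],[-25,10,50,0,0,0,0.1],[-35,10,30,0,0,0,0.1],[0,0,0,0,0,0,0.1]]]'
python3 - <<'E'
from h import *
c=snap("z1"); S=Cam("side"); T=Cam("top")
C=np.array([490.4,-328.7,44]); p=c.proj([C+[62,-1,36],C+[-62,1,36]]); print(np.round(p))
im=c.im[:,90:490]; b=cv2.resize(S.im[80:150,330:410],(300,262),interpolation=2); 
o=np.zeros((400,700,3),np.uint8); o[:,:400]=im; o[:262,400:]=b; cv2.imwrite("pics/z1.png",o[:,:,::-1])
E
```

```text
eef_pos: [459.4, -257.7, 103.9]
force: [-4.4, 2.1, 6.4]
time_s: 32.8
eef_pos: [398.9, -237.7, 265.3]
ee_rot: [0.002, 0.009, 1.0, 0.001]
force: [0.3, -0.8, -0.6]
grip_width: 0.551
grip_force: 0.0
[[241. 307.]
 [230. 199.]]
```

View pics/z1.png

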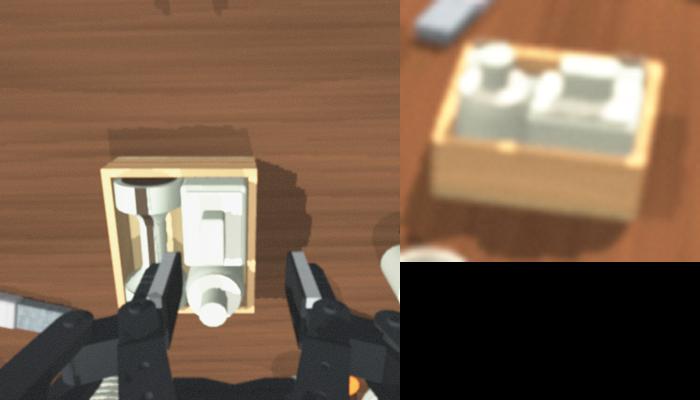

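The wrist tile shows the vase with its stripe at (143,197), the caddy (213,230) and the jar (213,290) all standing inside the crate. A last numeric check of the stripe.

Run:
```python
from h import *
c=load("z1"); g=cv2.cvtColor(c.im,cv2.COLOR_RGB2GRAY); C=np.array([490.4,-328.7,44]); ax=np.array([-.9998,.0187,0])
for y in (195,203,209):
    v=g[y,205:275]; print(y,v.tolist()[::2]); d=[x for x in range(215,255) if g[y,x]<150]; print(d[:1],d[-1:],cyl(c,[(np.mean(d),y)],C,ax))
```

```text
195 [215, 246, 246, 246, 246, 247, 247, 247, 247, 248, 147, 99, 102, 102, 106, 105, 226, 236, 245, 244, 240, 237, 232, 226, 219, 210, 196, 183, 174, 168, 162, 154, 152, 236, 246]
[225] [235] [(np.float64(66.4), np.float64(0.3), 1)]
203 [155, 245, 246, 246, 246, 247, 247, 247, 246, 248, 211, 99, 105, 98, 103, 98, 185, 239, 241, 243, 241, 237, 232, 223, 216, 204, 192, 182, 175, 166, 163, 155, 148, 221, 247]
[226] [236] [(np.float64(58.2), np.float64(-0.1), 1)]
209 [111, 144, 240, 247, 247, 247, 247, 247, 247, 247, 238, 109, 103, 105, 102, 99, 118, 235, 231, 243, 240, 236, 231, 223, 214, 209, 195, 180, 177, 174, 182, 195, 194, 225, 246]
[227] [237] [(np.float64(51.9), np.float64(-0.8), 1)]
```

Stripe is within 1° of straight up; handing in.

```bash
python3 -c "
from rig import *
print(finish_job())"
```

```text
the job is handed in; nothing more can be done
None
```

The job is handed in: the vase lies in the crate with its stripe within about 1° of straight up, and the jar and caddy stand upright beside it between the walls; the arm stayed clear of the other pots, though I did not re-measure them, and the run took about 33 s.

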